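Turn the bench block steel side up and set it in the corner stop

ROBOT

A 6-joint arm with a two-finger parallel gripper is mounted at the origin on the work surface. World frame = base frame: x ahead of the robot, y to its left, z up, the work surface at z = 0. Lengths are in m, angles in rad, forces in N, time in s.
With the tool pointing down it reaches from about 0.35 to 0.975 m from the base axis. Payload 4.9 kg.
Tool frame: the origin (TCP) lies at the very end of the fingers, on their centre line; the grasp point (between the pads) lies 19 mm behind it; z points along the fingers, x is the direction in which the jaws open and shut, and the axes are right-handed (so a half turn about z gives the same grasp; the last joint's range is limited). The gripper opens to 85 mm and grips with 20 to 120 N. Pads are 22 mm wide; open, the fingers measure 114 mm over their backs; the gripper's body (76 mm by 85 mm) begins 54 mm behind the grasp point. The pads swing forward as they close: fully open they stand 13 mm farther back than shut.
Start: joints at [-1.235, 0.053, 1.613, -0, 1.476, -0.119], TCP at [0.275, -0.561, 0.231] pointing down, gripper open.
Joint ranges: [-3.01, 3.01], [-1.01, 2.22], [0.06, 2.58], [-1.02, 4.17], [0.09, 2.62], [-3.14, 3.14]. Speed limits (rad/s): [2.57, 2.57, 3.14, 3.14, 3.14, 3.14].

INTERFACE

Orientations are given as a rotation vector (axis times angle).
In Python, from station import ctrl, get_image, calibration, job gives the robot as it stands.
- The arm moves only by the tool jog_arm, never from a script. Its argument "deltas" is a list of rows, each a list of 3 entries, a list of its own where there are three numbers: the turn, a rotation vector about the tool's x, y, z in degrees, then the shift along the tool's x, y, z in m, then the finger opening in m, from 0 to 0.0854. In form: [[[ax, ay, az], [tx, ty, tz], gripper], ...]. A call has 1 to 12 rows; each row is the pose to reach, as a shift and turn from the pose commanded when the call began, along the tool's axes at that moment; what a row does not reach only later rows make up. A row lasts 1/12 s, in which the tool goes at most 41.7 mm and 7.16 degrees, less where a joint would pass 70% of its speed; a pose out of reach is approached as far as the arm can. A call with a gripper value outside its range is refused whole. The fingers move at their own pace and stop on an object; "squeeze" is the grip in N (left out, the last holds). Time passes only in rows, so rows that repeat a pose let the fingers close. It gives the time, the measured TCP pose, the force and the opening at its end, in the units of the state.
- ctrl.get_obs(): the state, without advancing time (a new reading comes with each control period).
- get_image(name): name is "scene" or "top" or "wrist"; returns the picture (480x640x3 uint8, red, green, blue); there is no depth.
- calibration(name): a dict with "mtx" (3x3 intrinsics, pixels), "origin" and "rotation" of the camera in the world; the wrist camera has in their place "tool_from_camera" (4x4, takes a point from camera to tool coordinates, whose origin is the TCP and whose axes are the tool frame's). Camera axes: x right, y up, looking along -z (the intrinsics and any distortion apply to the point x, -y, -z); pixel columns grow to the right and rows downward; lengths in m; the calibration is good to about 2 mm. A picture is of the moment at which its call begins: read the wrist's pose just before it. calibration takes no time and is no camera call.
- job.finish_job(): hands the job in, once; it reports no verdict.
The state is a dict: "t": time; "q": joint angles; "dq": joint speeds; "effort": joint torques, N m; "tool_pos": TCP position; "tool_rot": TCP orientation; "contact_force": force on the tool from outside, world axes, zero at the start; "wrist_torque": the same for the moment, N m; "opening": finger opening in m.
Only numpy, scipy, OpenCV 4.12 (cv2) and the standard library are available. Lean on these libraries where they do the work, as an engineer would, in place of code of your own. Each camera call takes 0.05 s, during which the arm holds its last target.

TASK

Turn the orange bench block over so that its steel face is up, and leave it flat on the stop plate's marked square, pushed snugly and squarely against both rails, without ramming them. Turn it in two goes: first stand it on one of its edges and let go, then take hold of it afresh and turn it the rest of the way; set it down each time, never let it topple. Leave the jar, the loupe and the brush alone.

Things in the scene. Friction and masses are not known exactly. Their poses are not given: they have to be found in the camera images.
- block: loose square bench block, 56 x 56 mm and 30 mm thick, about 0.2 kg: a 5 mm steel plate, its face dotted with five dark dimples, backed by 25 mm of orange nylon. Origin: centre of the steel face; x and y run parallel to its square sides; z points from the steel face to the nylon face. It starts lying steel face down (z up) at any yaw
- nylon_face (a point): centre of the block's orange nylon face, 30 mm from the steel face along the block's z
- stop: corner stop fixed to the bench: a dark steel plate 110 x 110 x 6 mm, with two aluminium rails. Origin: centre of the plate's underside, z up. The rails' inner faces lie at x = +40 mm and y = +40 mm in this frame and meet at a right angle; the open sides are towards -x and -y. A thin yellow outline (flush) marks the block's place, centred at x = y = +12 mm. It stands at any yaw
- rails: the two aluminium rails of the stop, 10 mm wide, about 100 mm long, their tops 8 mm above the plate (14 mm above the bench). Same origin and axes as the stop
- corner (a point): where the rails' inner faces meet, on the plate's top (6 mm above the bench)
- jar: bystander: closed jar 52 mm across and 55 mm high, standing; origin under its centre
- loupe: bystander: black eye loupe, 38 mm across and 34 mm high, standing; origin under its centre
- brush: bystander: brush about 160 mm long lying on the bench; origin under its middle, handle to its -x
Not all that is in view belongs to the job. There is more than one size of the block; the one meant has the size given above. Of the things like the stop, leave any that is red; of the rest the larger one is meant.

How it is judged:
By the outcome, as a careful person would: the job done as asked, in the order asked, and still so for the second after the job is handed in, with the robot touching nothing.
It also fails if it takes over 72 s, if anything falls off the work surface, if the arm or the gripper's body presses on something with over 40 N, if the wrist force passes 120 N, or if a joint passes its speed limit or range.

## Working session

There is one attempt and no reset: what is moved stays moved. The work goes in short steps, Python scripts to look and compute and a tool call to move; the robot and the scene stay as the last step left them, time stands still between calls to the robot, and variables do not carry over. Pictures are saved under pics/ and viewed, and the job is handed in when it is done.

Besides the shell and the picture viewer there is one more tool, called after "Call:" as name([rows], argument=value, ...), one row to a line, values as JSON. jog_arm: Moves the arm, as the interface text tells. Its arguments: {"type":"object","properties":{"deltas":{"type":"array","items":{"type":"array"}},"squeeze":{"type":"number"}},"required":["deltas"]}

```bash
ls; mkdir -p pics
python3 - <<'E'
from station import ctrl,get_image,calibration,job
import cv2
for n in("scene","top","wrist"):
    o=ctrl.get_obs(); im=get_image(n); cv2.imwrite(f"pics/{n}0.png",im[:,:,::-1]); print(n,calibration(n))
print(o)
E
```

```text
pics
scene {'mtx': array([[578.47290941,   0.        , 313.08618788],
       [  0.        , 578.47290941, 235.49281452],
       [  0.        ,   0.        ,   1.        ]]), 'origin': array([ 1.5059994 , -0.32143119,  0.90855482]), 'rotation': array([0.74111897, 0.55217658, 1.21227152])}
top {'mtx': array([[505.80605969,   0.        , 323.85676538],
       [  0.        , 505.80605969, 242.82843407],
       [  0.        ,   0.        ,   1.        ]]), 'origin': array([ 0.44088636, -0.03194735,  1.27375464]), 'rotation': array([ 0.06627968, -0.05714047, -1.59068609])}
wrist {'mtx': array([[401.30236104,   0.        , 316.54950861],
       [  0.        , 401.30236104, 238.0163918 ],
       [  0.        ,   0.        ,   1.        ]]), 'tool_from_camera': array([[ 9.99998672e-01, -1.49470065e-03, -6.49645330e-04,
         5.04623124e-04],
       [-1.61880200e-03, -9.57123057e-01, -2.89677120e-01,
        -7.34077756e-02],
       [-1.88809943e-04,  2.89677787e-01, -9.57124205e-01,
        -1.41777258e-01],
       [ 0.00000000e+00,  0.00000000e+00,  0.00000000e+00,
         1.00000000e+00]])}
{'t': 0.1, 'q': array([-1.23496998e+00,  5.32985625e-02,  1.61419059e+00, -3.49384203e-06,
        1.47600444e+00, -1.19009195e-01]), 'dq': array([-1.40852838e-04,  8.19169706e-04, -1.08314971e-03, -2.63869116e-04,
       -1.93657885e-04, -4.59628133e-05]), 'effort': array([-2.69697175e-04, -3.94908035e+01, -3.71361887e+01, -2.25852345e-04,
        3.90049769e-03, -8.69150767e-06]), 'tool_pos': array([ 0.27437364, -0.56091014,  0.23016092]), 'tool_rot': array([-2.66408688e+00,  1.66276162e+00,  2.33001048e-03]), 'contact_force': array([-0.33930769, -0.11802027,  0.35940838]), 'wrist_torque': array([-0.01906821, -0.00350939, -0.00520572]), 'opening': 0.08548647661207451}
```

View pics/top0.png

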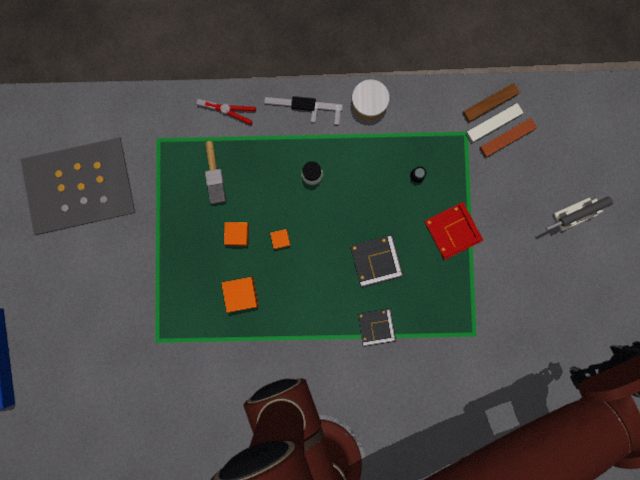

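View pics/scene0.png

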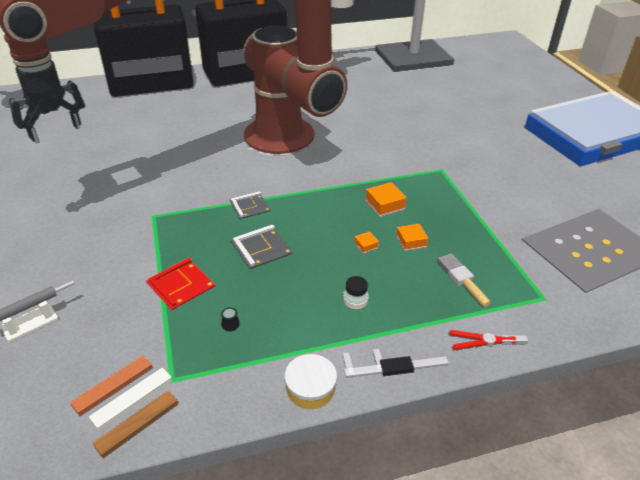

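View pics/wrist0.png

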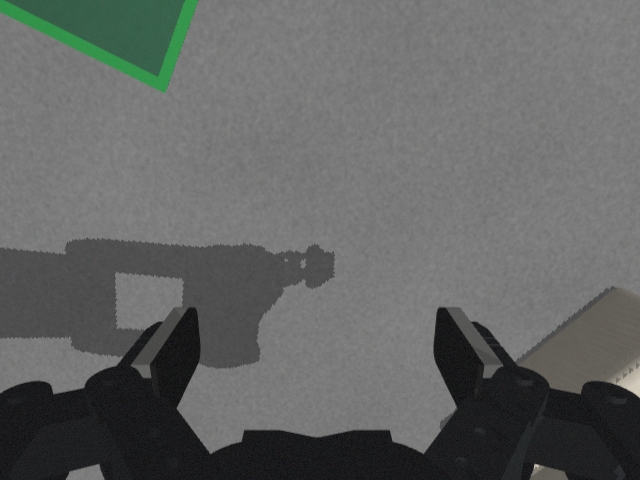

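The top view shows three orange blocks: big (239,295), medium (236,234) and small (280,239). There are two dark stops, the larger at (377,261) and a small one at (377,327), and a red one at (454,231). The bystanders are the jar (312,173), loupe (418,175) and brush (213,175). Next I'll measure sizes.

```bash
cat > h.py <<'E'
import numpy as np,cv2
from scipy.spatial.transform import Rotation as R
from station import ctrl,get_image,calibration,job
def cam(n,o=None):
    c=calibration(n);K=c["mtx"]
    if "origin" in c: return K,np.array(c["origin"]),R.from_rotvec(c["rotation"]).as_matrix()
    T=c["tool_from_camera"];o=o or ctrl.get_obs();Rt=R.from_rotvec(o["tool_rot"]).as_matrix()
    return K,np.array(o["tool_pos"])+Rt@T[:3,3],Rt@T[:3,:3]
def ray(C,px,z):
    K,O,M=C;px=np.atleast_2d(px).astype(float)
    d=np.c_[(px[:,0]-K[0,2])/K[0,0],-(px[:,1]-K[1,2])/K[1,1],-np.ones(len(px))]@M.T
    return O+d*((z-O[2])/d[:,2])[:,None]
def proj(C,P):
    K,O,M=C;p=(np.atleast_2d(P)-O)@M
    return np.c_[K[0,0]*p[:,0]/-p[:,2]+K[0,2],K[1,1]*-p[:,1]/-p[:,2]+K[1,2]]
def save(n,im,s=1,box=None):
    if box: im=im[box[1]:box[3],box[0]:box[2]]
    if s!=1: im=cv2.resize(im,None,fx=s,fy=s,interpolation=cv2.INTER_CUBIC)
    cv2.imwrite(f"pics/{n}.png",im[:,:,::-1])
E
python3 - <<'E'
from h import *
im=cv2.cvtColor(cv2.imread("pics/top0.png"),cv2.COLOR_BGR2RGB)
C=cam("top");hsv=cv2.cvtColor(im,cv2.COLOR_RGB2HSV)
m=cv2.inRange(hsv,(5,180,200),(18,255,255))
for c in cv2.findContours(m,0,2)[0]:
    if cv2.contourArea(c)<100: continue
    b=cv2.boxPoints(cv2.minAreaRect(c)); P=ray(C,b,.03)
    print("blk",b.mean(0),P.mean(0).round(4),np.linalg.norm(np.diff(P,axis=0),axis=1).round(4),np.degrees(np.arctan2(*(P[1]-P[0])[1::-1])))
m=cv2.inRange(hsv,(0,0,0),(179,90,85)); m[:,:340]=0;m[:,480:]=0;m[:220]=0;m[350:]=0
for c in cv2.findContours(m,0,2)[0]:
    if cv2.contourArea(c)<300: continue
    b=cv2.boxPoints(cv2.minAreaRect(c)); P=ray(C,b,.006)
    print("dark",b,P.round(4),np.linalg.norm(np.diff(P,axis=0),axis=1).round(4),cv2.contourArea(c))
save("topblk",im,8,(200,205,300,275));save("topstop",im,8,(340,225,415,295))
E
```

```text
blk [238.79199 294.356  ] [0.4165 0.1852 0.03  ] [0.0706 0.0706 0.0703] -80.88711456929782
blk [279.7647  238.55884] [0.5515 0.0829 0.03  ] [0.0365 0.0361 0.0365] -77.09493269677668
blk [235.5 233. ] [0.5676 0.1923 0.03  ] [0.0521 0.0497 0.0519] -91.22071850838438
dark [[357.37997 312.65997]
 [386.91995 308.43994]
 [391.75998 342.31995]
 [362.22    346.53998]] [[ 0.3646 -0.1054  0.006 ]
 [ 0.3736 -0.179   0.006 ]
 [ 0.2901 -0.1885  0.006 ]
 [ 0.2813 -0.1152  0.006 ]] [0.0742 0.084  0.0738] 461.5
dark [[369.57593 256.67337]
 [390.46417 250.87106]
 [396.28076 271.81088]
 [375.39252 277.6132 ]] [[ 0.5033 -0.1395  0.006 ]
 [ 0.5167 -0.1923  0.006 ]
 [ 0.464  -0.2052  0.006 ]
 [ 0.4506 -0.1526  0.006 ]] [0.0545 0.0543 0.0543] 426.0
dark [[349.4923  245.13843]
 [386.2154  235.12305]
 [396.18463 271.67688]
 [359.46155 281.69226]] [[ 0.5333 -0.0899  0.006 ]
 [ 0.5566 -0.1828  0.006 ]
 [ 0.4643 -0.205   0.006 ]
 [ 0.4413 -0.1125  0.006 ]] [0.0958 0.0949 0.0953] 818.5
```

Run:
```python
from h import *
im=cv2.cvtColor(cv2.imread("pics/scene0.png"),cv2.COLOR_BGR2RGB)
C=cam("scene")
print("scene proj of medium block/stop guess")
save("scblk",im,6,(340,180,440,260));save("scstop",im,6,(225,215,300,275))
```

```text
scene proj of medium block/stop guess
```

View crops.

View pics/topstop.png

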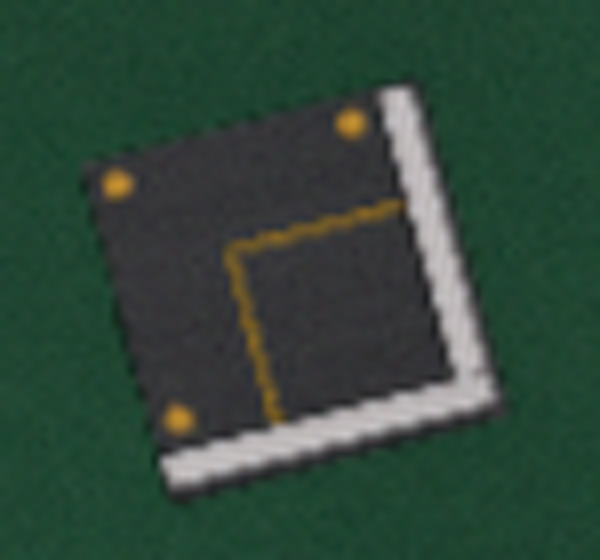

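View pics/topblk.png

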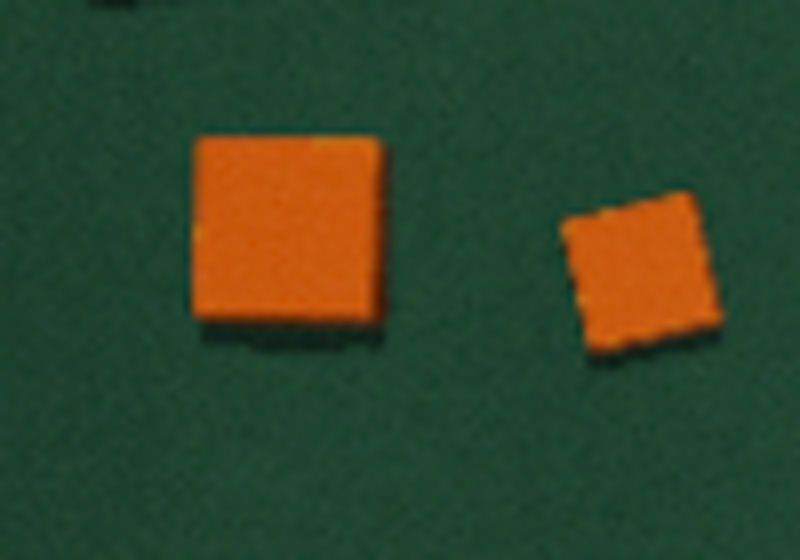

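View pics/scblk.png

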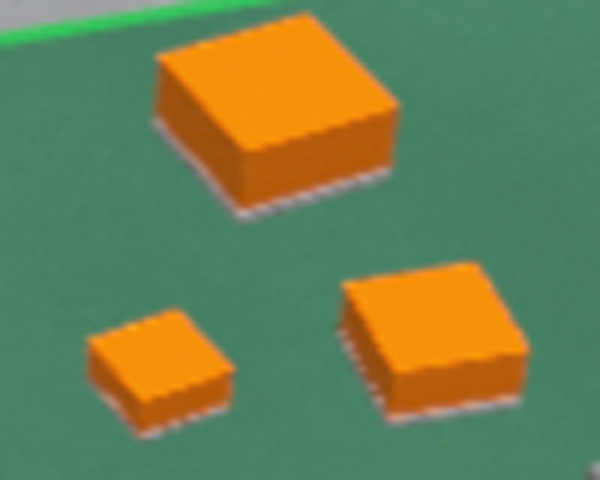

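View pics/scstop.png

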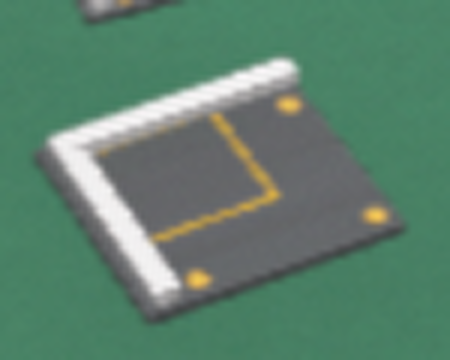

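The medium block measures about 54 mm after contour loss, so it is the 56 mm one. It sits near (0.568, 0.192) and is nearly square to the world. The larger dark stop is near (0.50, -0.15), with rails on its robot side and right side and a yaw of about 194°. Next I'll look at both from closer with the wrist camera.

```bash
cat >> h.py <<'E'
def tool(jaw_az,tilt=0):
    """jaw azimuth deg (tool x); tilt deg: + = fingers point outward along -tool y of the upright tool"""
    a=np.radians(jaw_az);x=np.array([np.cos(a),np.sin(a),0]);z=np.array([0,0,-1.]);y=np.cross(z,x)
    M=np.c_[x,y,z]
    return M@R.from_euler('x',tilt,degrees=True).as_matrix()
def go(pos,M,o=None):
    o=o or ctrl.get_obs();Rt=R.from_rotvec(o["tool_rot"]).as_matrix()
    t=R.from_matrix(Rt.T@M).as_rotvec(degrees=True);s=Rt.T@(np.array(pos)-o["tool_pos"])
    print("turn",t.round(2),"shift",s.round(4));return t,s
def st():
    o=ctrl.get_obs();Rt=R.from_rotvec(o["tool_rot"]).as_matrix()
    print("t",round(o["t"],2),"pos",o["tool_pos"].round(4),"z",Rt[:,2].round(3),"jaw",np.degrees(np.arctan2(Rt[1,0],Rt[0,0])).round(2),"F",o["contact_force"].round(1),"open",round(o["opening"],4),"q",o["q"].round(2));return o
E
python3 - <<'E'
from h import *
st();go([.53,-.14,.22],tool(-76))
for t in(0,30): print(tool(-90,t)[:,2])
E
```

```text
t 0.15 pos [ 0.2744 -0.561   0.2303] z [-0.001  0.002 -1.   ] jaw -63.94 F [-0.7 -0.  -0.1] open 0.0854 q [-1.24  0.05  1.61  0.    1.48 -0.12]
turn [-0.    0.09 12.06] shift [-0.2659 -0.4146  0.0108]
[ 0.  0. -1.]
[ 5.00000000e-01  3.06161700e-17 -8.66025404e-01]
```

Call:
jog_arm([
  [[0,0,12],[-0.266,-0.415,0.011],0.0854],
  [[0,0,12],[-0.266,-0.415,0.011],0.0854],
  [[0,0,12],[-0.266,-0.415,0.011],0.0854],
  [[0,0,12],[-0.266,-0.415,0.011],0.0854],
  [[0,0,12],[-0.266,-0.415,0.011],0.0854],
  [[0,0,12],[-0.266,-0.415,0.011],0.0854],
  [[0,0,12],[-0.266,-0.415,0.011],0.0854],
  [[0,0,12],[-0.266,-0.415,0.011],0.0854],
  [[0,0,12],[-0.266,-0.415,0.011],0.0854],
  [[0,0,12],[-0.266,-0.415,0.011],0.0854],
  [[0,0,12],[-0.266,-0.415,0.011],0.0854],
  [[0,0,12],[-0.266,-0.415,0.011],0.0854],
])

```text
t: 1.15
tool_pos: [0.5312, -0.1375, 0.22]
tool_rot: [-2.477, 1.931, 0.0]
contact_force: [0.5, -0.7, -0.1]
opening: 0.0853
```

Call:
jog_arm([
  [[0,0,0],[0,0,0],0.0854],
  [[0,0,0],[0,0,0],0.0854],
  [[0,0,0],[0,0,0],0.0854],
])

```text
t: 1.4
tool_pos: [0.5302, -0.1403, 0.2199]
tool_rot: [2.476, -1.932, -0.001]
contact_force: [-0.7, 0.3, -0.3]
opening: 0.0855
```

Run:
```python
from h import *
o=st();im=get_image("wrist");save("w1",im);C=cam("wrist",o)
np.savez("w1.npz",im=im,pos=o["tool_pos"],rot=o["tool_rot"])
```

```text
t 1.4 pos [ 0.5302 -0.1403  0.2199] z [-0.001 -0.    -1.   ] jaw -75.92 F [-0.7  0.3 -0.3] open 0.0855 q [-0.39 -0.12  1.8  -0.    1.46  0.93]
```

View pics/w1.png

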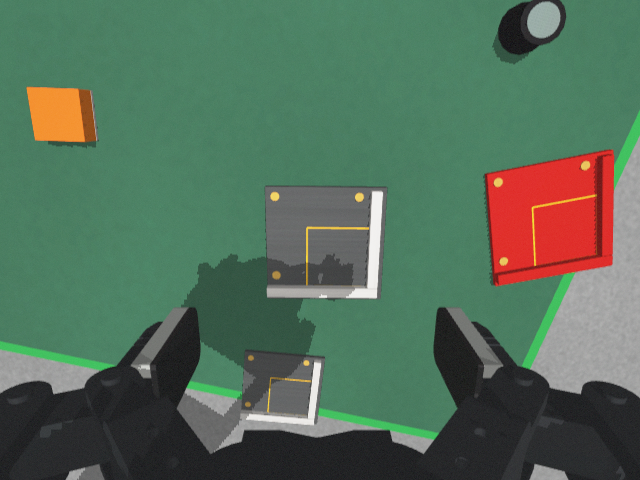

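The wrist view shows the stop clearly: plate corners near (266,187), (386,188) and (267,298), yellow outline corner at (307,228), rails white at right and bottom. I'll fit the lines.

Run:
```python
from h import *
d=np.load("w1.npz");im=d["im"];C=cam("wrist",dict(tool_pos=d["pos"],tool_rot=d["rot"]))
hsv=cv2.cvtColor(im,cv2.COLOR_RGB2HSV)
y=cv2.inRange(hsv,(15,110,110),(32,255,255))
def sub(x0,y0,x1,y1,m):
    v,u=np.nonzero(m[y0:y1,x0:x1]);return np.c_[u+x0,v+y0].astype(float)
def fit(p,z,name):
    P=ray(C,p,z)[:,:2];
    vx,vy,a,b=cv2.fitLine(P.astype(np.float32),cv2.DIST_HUBER,0,.001,.001).ravel()
    print(name,len(p),"az",np.degrees(np.arctan2(vy,vx)).round(2),"pt",np.round([a,b],4));return np.array([a,b]),np.array([vx,vy])
def inter(l1,l2):
    s=np.linalg.solve(np.c_[l1[1],-l2[1]],l2[0]-l1[0]);return l1[0]+s[0]*l1[1]
h=fit(sub(315,222,362,234,y),.006,"ylw h");v=fit(sub(302,235,312,255,y),.006,"ylw v")
print("outline corner",inter(h,v).round(4))
w=cv2.inRange(hsv,(0,0,150),(179,50,255))
ws=np.zeros_like(w);ws[185:302,262:392]=w[185:302,262:392]
save("w1crop",cv2.cvtColor(im,cv2.COLOR_RGB2RGBA)[:,:,:3],5,(255,178,395,305))
# rails: per row/col extents
for r in(200,220,240,260,275): u=np.nonzero(ws[r])[0];print(r,u.min(),u.max())
for c in(275,285,345,355): u=np.nonzero(ws[:,c])[0];print(c,u.min() if len(u) else 0,u.max() if len(u) else 0)
```

```text
ylw h 122 az -76.1 pt [ 0.5126 -0.1709]
ylw v 40 az 12.32 pt [ 0.4883 -0.1418]
outline corner [ 0.5045 -0.1382]
200 371 382
220 370 380
240 369 379
260 368 378
275 368 377
275 288 296
285 288 296
345 289 297
355 286 297
```

View pics/w1crop.png

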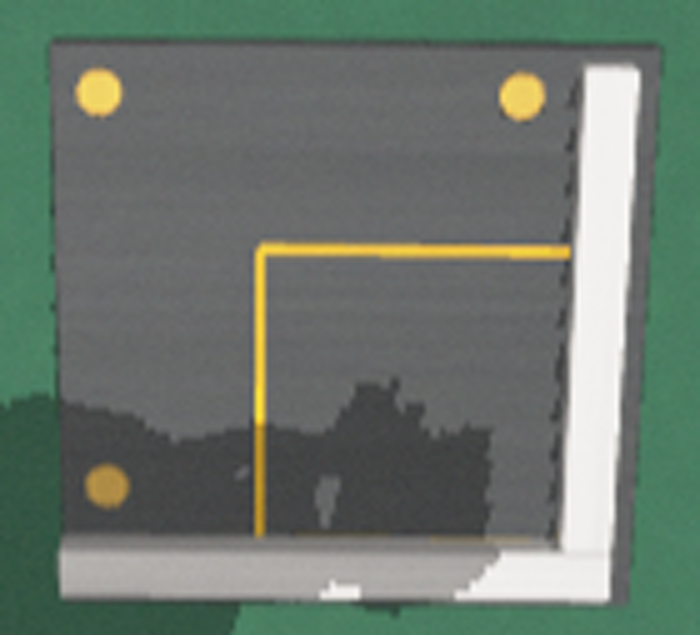

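Run:
```python
from h import *
d=np.load("w1.npz");C=cam("wrist",dict(tool_pos=d["pos"],tool_rot=d["rot"]))
f=lambda l:np.array(l)/5.+[255,178]
def line(l,z,n):
    P=ray(C,f(l),z)[:,:2];v=P[1]-P[0];print(n,"az",np.degrees(np.arctan2(v[1],v[0])).round(2),"len",np.linalg.norm(v).round(4),P.round(4).tolist())
    return P[0],v
def inter(l1,l2):
    s=np.linalg.solve(np.c_[l1[1],-l2[1]],l2[0]-l1[0]);return l1[0]+s[0]*l1[1]
a=line([(52,43),(658,45)],.006,"plate far edge (x=-55)")
a2=line([(52,43),(60,545)],.006,"plate left edge (y=-55)")
b=line([(583,65),(562,548)],.014,"right rail inner (y=40)")
c=line([(60,548),(560,548)],.014,"near rail inner (x=40)")
y1=line([(258,247),(570,253)],.006,"outl x=-16");y2=line([(260,247),(260,536)],.006,"outl y=-16")
D=line([(98,92),(522,96)],.006,"dots");line([(98,92),(106,487)],.006,"dots2")
print("corner",inter(b,c),"outl",inter(y1,y2))
k=inter(b,c)-inter(y1,y2);print("diag",np.linalg.norm(k),"expect",.056*2**.5,"az",np.degrees(np.arctan2(k[1],k[0])))
# same with top cam
im=cv2.cvtColor(cv2.imread("pics/top0.png"),cv2.COLOR_BGR2RGB);T=cam("top")
print("top: outl",ray(T,np.array([(230,247)])/8.+[340,225],.006),"corner(z14)",ray(T,np.array([(459,378)])/8.+[340,225],.014),"plate TL",ray(T,np.array([(85,167)])/8.+[340,225],.006))
S=cam("scene");print("scene: outl",ray(S,np.array([(277,195)])/6.+[225,215],.006),"corner z14",ray(S,np.array([(88,148)])/6.+[225,215],.014))
```

```text
plate far edge (x=-55) az -76.02 len 0.1081 [[0.5324, -0.0935], [0.5585, -0.1983]]
plate left edge (y=-55) az -167.04 len 0.0972 [[0.5324, -0.0935], [0.4378, -0.1152]]
right rail inner (y=40) az -166.01 len 0.0917 [[0.5529, -0.1849], [0.464, -0.2071]]
near rail inner (x=40) az -75.83 len 0.0941 [[0.4408, -0.1155], [0.4639, -0.2067]]
outl x=-16 az -76.97 len 0.0574 [[0.5048, -0.138], [0.5177, -0.1939]]
outl y=-16 az -166.22 len 0.0576 [[0.5049, -0.1384], [0.449, -0.1521]]
dots az -76.38 len 0.0762 [[0.5258, -0.1033], [0.5437, -0.1773]]
dots2 az -166.42 len 0.0763 [[0.5258, -0.1033], [0.4516, -0.1212]]
corner [ 0.46396293 -0.20711188] outl [ 0.5048858 -0.1383949]
diag 0.07997939646701704 expect 0.07919595949289333 az -120.77497519113031
top: outl [[ 0.50531415 -0.13749038  0.006     ]] corner(z14) [[ 0.46271121 -0.20677095  0.014     ]] plate TL [[ 0.5314022 -0.0926849  0.006    ]]
scene: outl [[ 0.50655506 -0.13481292  0.006     ]] corner z14 [[ 0.46866791 -0.20197746  0.014     ]]
```

The stop is consistent across views: inner corner (0.464, -0.207), +y axis azimuth -76.1°, block target centre (0.4844, -0.1728). Next the block.

Run:
```python
from h import *
go([.585,.19,.20],tool(-90))
```

```text
turn [ 3.000e-02 -1.000e-02  1.401e+01] shift [-0.3077 -0.1334  0.02  ]
```

Call:
jog_arm([
  [[0,0,14],[-0.308,-0.133,0.02],0.0854],
  [[0,0,14],[-0.308,-0.133,0.02],0.0854],
  [[0,0,14],[-0.308,-0.133,0.02],0.0854],
  [[0,0,14],[-0.308,-0.133,0.02],0.0854],
  [[0,0,14],[-0.308,-0.133,0.02],0.0854],
  [[0,0,14],[-0.308,-0.133,0.02],0.0854],
  [[0,0,14],[-0.308,-0.133,0.02],0.0854],
  [[0,0,14],[-0.308,-0.133,0.02],0.0854],
  [[0,0,14],[-0.308,-0.133,0.02],0.0854],
  [[0,0,14],[-0.308,-0.133,0.02],0.0854],
  [[0,0,14],[-0.308,-0.133,0.02],0.0854],
  [[0,0,14],[-0.308,-0.133,0.02],0.0854],
])

```text
t: 2.45
tool_pos: [0.5849, 0.1888, 0.2003]
tool_rot: [2.22, -2.222, 0.001]
contact_force: [-0.6, 0.2, -0.1]
opening: 0.0854
```

Run:
```python
from h import *
o=st();im=get_image("wrist");save("w2",im);C=cam("wrist",o)
np.savez("w2.npz",im=im,pos=o["tool_pos"],rot=o["tool_rot"])
hsv=cv2.cvtColor(im,cv2.COLOR_RGB2HSV)
m=cv2.inRange(hsv,(5,150,60),(20,255,255))
for c in cv2.findContours(m,0,2)[0]:
    if cv2.contourArea(c)<300: continue
    b=cv2.boxPoints(cv2.minAreaRect(c)); P=ray(C,b,.03)
    print("blk",b.round(),P.mean(0).round(4),np.linalg.norm(np.diff(P,axis=0),axis=1).round(4),np.degrees(np.arctan2(*(P[1]-P[0])[1::-1])))
```

```text
t 2.45 pos [0.5849 0.1888 0.2003] z [-0.    -0.001 -1.   ] jaw -90.08 F [-0.6  0.2 -0.1] open 0.0854 q [ 0.19  0.05  1.67 -0.    1.42  1.76]
blk [[272. 351.]
 [356. 338.]
 [369. 426.]
 [285. 439.]] [0.4184 0.1843 0.03  ] [0.0752 0.0955 0.0811] -80.10326936777885
blk [[408. 226.]
 [462. 215.]
 [472. 266.]
 [418. 277.]] [0.5568 0.087  0.03  ] [0.0438 0.0449 0.0455] -78.13851689382788
blk [[276. 266.]
 [278. 195.]
 [348. 197.]
 [346. 268.]] [0.569  0.1915 0.03  ] [0.0596 0.0552 0.0597] -3.184121317880383
```

View pics/w2.png

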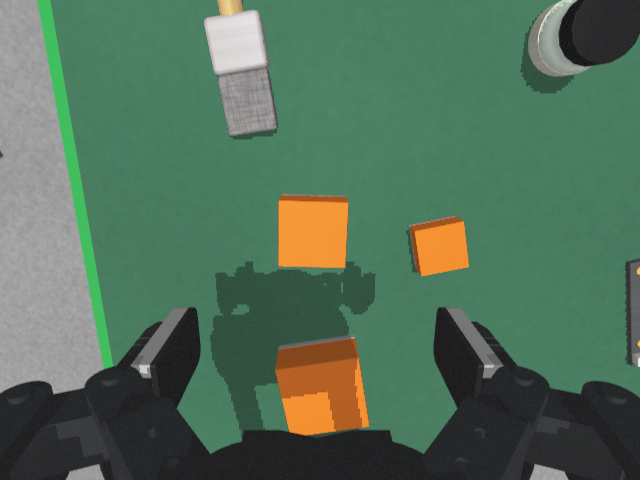

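The 56 mm block's top face is at about (278–348, 201–268), with its far side face showing as a dark strip above. I'll refine using the bright top face only.

Run:
```python
from h import *
d=np.load("w2.npz");im=d["im"];C=cam("wrist",dict(tool_pos=d["pos"],tool_rot=d["rot"]))
hsv=cv2.cvtColor(im,cv2.COLOR_RGB2HSV)
m=cv2.inRange(hsv,(5,150,215),(22,255,255));m[:,:250]=0;m[:,380:]=0;m[300:]=0
c=max(cv2.findContours(m,0,2)[0],key=cv2.contourArea)
b=cv2.approxPolyDP(c,5,True)[:,0];P=ray(C,b,.03)
v=np.diff(np.r_[P,P[:1]],axis=0)
print(b.tolist(),P.mean(0).round(4),np.linalg.norm(v,axis=1).round(4),np.degrees(np.arctan2(v[:,1],v[:,0])).round(1))
```

```text
[[279, 200], [279, 265], [344, 267], [347, 202]] [0.5673 0.1914 0.03  ] [0.0548 0.054  0.0549 0.0538] [178.5 -91.9  -1.3  88.3]
```

Run:
```python
from h import *
M=tool(-91.5,40);z=M[:,2];g=np.array([.568,.191,.024])+.025*z;print(g)
g[2]=.005
go(g-.09*z,M);go(g,M)
```

```text
[0.58406418 0.19057934 0.00484889]
turn [39.99  0.47  1.36] shift [-0.0033  0.0587  0.1265]
turn [39.99  0.47  1.36] shift [-0.0019  0.0009  0.1954]
```

Call:
jog_arm([
  [[40,0.5,1.4],[-0.003,0.059,0.126],0.0854],
  [[40,0.5,1.4],[-0.003,0.059,0.126],0.0854],
  [[40,0.5,1.4],[-0.003,0.059,0.126],0.0854],
  [[40,0.5,1.4],[-0.003,0.059,0.126],0.0854],
  [[40,0.5,1.4],[-0.003,0.059,0.126],0.0854],
  [[40,0.5,1.4],[-0.003,0.059,0.126],0.0854],
  [[40,0.5,1.4],[-0.003,0.059,0.126],0.0854],
  [[40,0.5,1.4],[-0.003,0.059,0.126],0.0854],
])

```text
t: 3.17
tool_pos: [0.5248, 0.1926, 0.0735]
tool_rot: [-1.799, 1.845, -0.669]
contact_force: [0.7, 0.5, -0.4]
opening: 0.0852
```

Run:
```python
from h import *
st()
M=tool(-91.5,40);z=M[:,2];g=np.array([.5835,.1906,.005]);go(g,M)
save("s1",get_image("scene"));save("w3",get_image("wrist"))
```

```text
t 3.17 pos [0.5248 0.1926 0.0735] z [ 0.64  -0.017 -0.768] jaw -91.47 F [ 0.7  0.5 -0.4] open 0.0852 q [ 0.33 -0.26  2.3  -0.5   0.49  2.3 ]
turn [ 0.16 -0.02  0.06] shift [ 0.0004 -0.0012  0.0902]
```

View pics/s1.png

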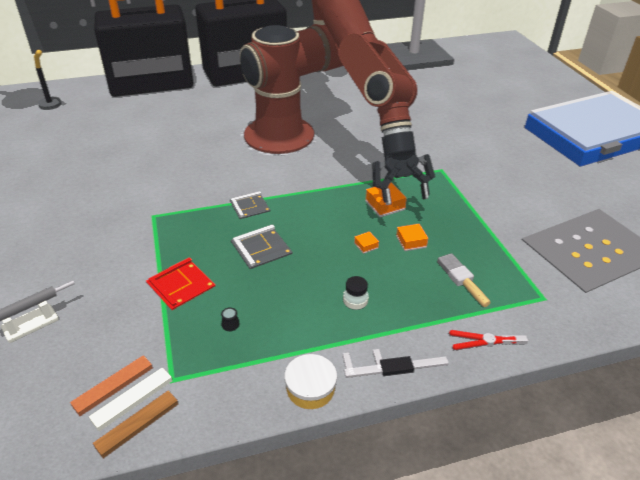

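View pics/w3.png

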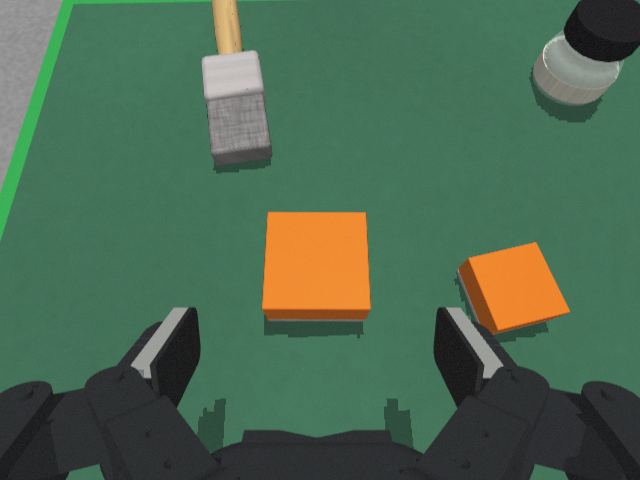

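Call:
jog_arm([
  [[0,0,0],[0,0,0.02],0.0854],
  [[0,0,0],[0,0,0.04],0.0854],
  [[0,0,0],[0,-0.001,0.06],0.0854],
  [[0,0,0],[0,-0.001,0.075],0.0854],
  [[0,0,0],[0,-0.001,0.085],0.0854],
  [[0,0,0],[0,-0.001,0.09],0.0854],
  [[0,0,0],[0,-0.001,0.09],0.0854],
  [[0,0,0],[0,-0.001,0.09],0.065],
  [[0,0,0],[0,-0.001,0.09],0.06],
  [[0,0,0],[0,-0.001,0.09],0.05],
  [[0,0,0],[0,-0.001,0.09],0.045],
  [[0,0,0],[0,-0.001,0.09],0.045],
], squeeze=30)

```text
t: 4.27
tool_pos: [0.5849, 0.1926, 0.0073]
tool_rot: [-1.796, 1.84, -0.671]
contact_force: [-2.4, -1.7, 4.7]
opening: 0.0553
```

Call:
jog_arm([
  [[0,0,0],[0,0,0],0.045],
  [[0,0,0],[0,0,0],0.045],
  [[0,0,0],[0,0,0],0.045],
  [[0,0,0],[0,0,0],0.045],
], squeeze=40)

```text
t: 4.6
tool_pos: [0.5849, 0.1927, 0.0073]
tool_rot: [-1.796, 1.84, -0.671]
contact_force: [-3.3, -2.1, 6.7]
opening: 0.0552
```

Run:
```python
from h import *
st();save("w4",get_image("wrist"))
```

```text
t 4.6 pos [0.5849 0.1927 0.0073] z [ 0.644 -0.015 -0.765] jaw -91.39 F [-3.3 -2.1  6.7] open 0.0552 q [ 0.29  0.03  2.18 -0.68  0.32  2.47]
```

View pics/w4.png

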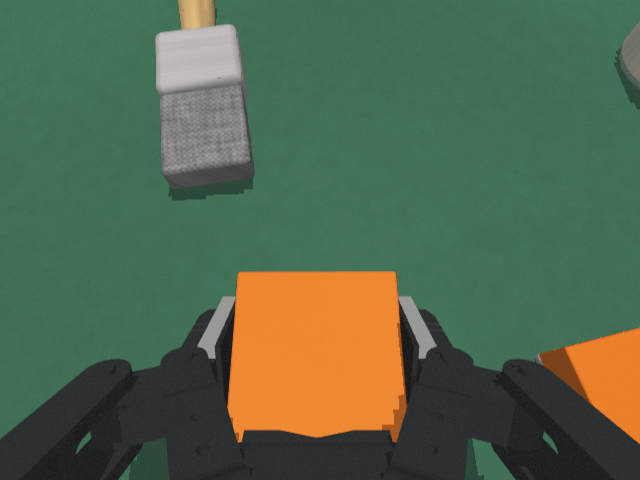

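Run:
```python
from h import *
o=ctrl.get_obs();Rt=R.from_rotvec(o["tool_rot"]).as_matrix();p=o["tool_pos"]-.019*Rt[:,2];print(p)
go(o["tool_pos"]+[0,0,.055],Rt)
M=tool(-91.4,-50);go(np.array([.56,.1915,.08])+.019*M[:,2],M)
```

```text
[0.57267629 0.19293505 0.02186114]
turn [0. 0. 0.] shift [-0.     -0.0354 -0.0421]
turn [-9.011e+01  4.000e-02  1.000e-02] shift [ 0.0017 -0.0088 -0.0716]
```

Call:
jog_arm([
  [[0,0,0],[0,-0.01,-0.012],0.045],
  [[0,0,0],[0,-0.022,-0.026],0.045],
  [[0,0,0],[0,-0.036,-0.042],0.045],
  [[0,0,0],[0,-0.036,-0.042],0.045],
], squeeze=50)

```text
t: 4.98
tool_pos: [0.5872, 0.1935, 0.0661]
tool_rot: [-1.792, 1.836, -0.673]
contact_force: [0.6, 0.7, -0.1]
opening: 0.055
```

Run:
```python
from h import *
o=st()
M=tool(-91.4,-50);go(np.array([.56,.1915,.08])+.019*M[:,2],M)
```

```text
t 4.98 pos [0.5872 0.1935 0.0661] z [ 0.648 -0.013 -0.761] jaw -91.36 F [ 0.6  0.7 -0.1] open 0.055 q [ 0.29 -0.09  2.18 -0.5   0.42  2.28]
turn [-9.04e+01  1.70e-01  6.00e-02] shift [ 0.0026  0.0306 -0.0283]
```

Call:
jog_arm([
  [[-6,0,0],[0,0.002,-0.01],0.045],
  [[-13,0,0],[0,0.004,-0.018],0.045],
  [[-20,0,0],[0,0.006,-0.022],0.045],
  [[-27,0,0],[0,0.009,-0.027],0.045],
  [[-34,0,0],[0.001,0.012,-0.028],0.045],
  [[-41,0,0],[0.001,0.015,-0.028],0.045],
  [[-48,0,0],[0.001,0.018,-0.028],0.045],
  [[-55,0,0],[0.002,0.021,-0.028],0.045],
  [[-62,0,0],[0.002,0.024,-0.028],0.045],
  [[-69,0,0],[0.002,0.026,-0.028],0.045],
  [[-76,0,0],[0.002,0.028,-0.028],0.045],
  [[-83,0,0],[0.003,0.03,-0.028],0.045],
], squeeze=50)

```text
t: 5.98
tool_pos: [0.5441, 0.1901, 0.0623]
tool_rot: [1.759, -1.805, -0.714]
contact_force: [-0.4, -0.2, -1.3]
opening: 0.0552
```

Call:
jog_arm([
  [[-6,0,0],[0,0,0],0.045],
  [[-6,0,0],[0,0,0],0.045],
  [[-6,0,0],[0,0,0],0.045],
])

```text
t: 6.23
tool_pos: [0.5428, 0.1899, 0.0598]
tool_rot: [1.692, -1.737, -0.792]
contact_force: [0.1, -0.1, -1.7]
opening: 0.0552
```

Run:
```python
from h import *
o=st();save("w5",get_image("wrist"));im=get_image("scene");save("s5",im,4,(340,140,500,260))
M=tool(-91.4,-50);go(np.array([.56,.1915,.03])+.019*M[:,2],M)
```

```text
t 6.23 pos [0.5428 0.1899 0.0598] z [-0.756  0.017 -0.654] jaw -91.43 F [ 0.1 -0.1 -1.7] open 0.0552 q [0.14 0.64 1.35 0.14 2.   1.74]
turn [-1.11 -0.03 -0.03] shift [-0.0015 -0.0355  0.0286]
```

View pics/w5.png

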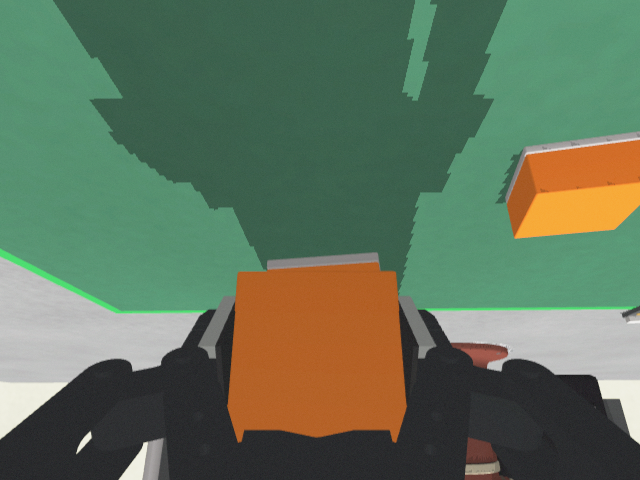

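View pics/s5.png

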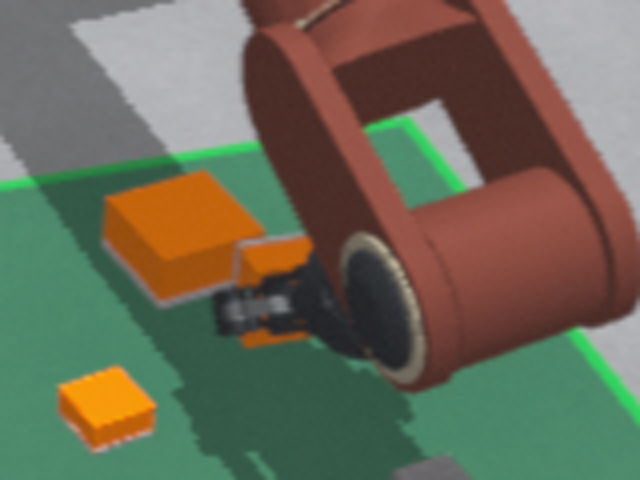

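Call:
jog_arm([
  [[-0.8,0,0],[0,-0.008,0.007],0.045],
  [[-0.8,0,0],[0,-0.016,0.014],0.045],
  [[-0.8,0,0],[0,-0.024,0.021],0.045],
  [[-0.8,0,0],[0,-0.029,0.025],0.045],
  [[-0.8,0,0],[0,-0.032,0.028],0.045],
  [[-0.8,0,0],[0,-0.033,0.029],0.045],
  [[-0.8,0,0],[0,-0.033,0.029],0.045],
  [[-0.8,0,0],[0,-0.033,0.029],0.045],
])

```text
t: 7.0
tool_pos: [0.5438, 0.1904, 0.0198]
tool_rot: [1.687, -1.729, -0.802]
contact_force: [-0.1, 0.5, -1.5]
opening: 0.0552
```

Run:
```python
from h import *
o=st()
im=get_image("top");save("t6",im,5,(190,190,320,300));im=get_image("scene");save("s6",im,4,(340,140,500,260))
```

```text
t 7.0 pos [0.5438 0.1904 0.0198] z [-0.763  0.019 -0.646] jaw -91.4 F [-0.1  0.5 -1.5] open 0.0552 q [0.14 0.7  1.34 0.14 1.96 1.73]
```

View pics/s6.png

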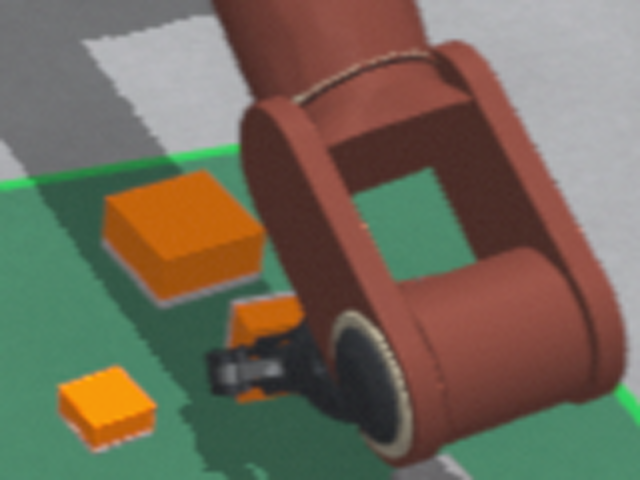

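Call:
jog_arm([
  [[0,0,0],[0,-0.0015,0.0013],0.045],
  [[0,0,0],[0,-0.003,0.0026],0.045],
  [[0,0,0],[0,-0.004,0.0034],0.045],
  [[0,0,0],[0,-0.005,0.0042],0.045],
  [[0,0,0],[0,-0.0055,0.0047],0.045],
  [[0,0,0],[0,-0.0055,0.0047],0.045],
])

```text
t: 7.6
tool_pos: [0.5434, 0.1904, 0.012]
tool_rot: [1.686, -1.728, -0.803]
contact_force: [-0.2, -1.0, -1.7]
opening: 0.0556
```

Call:
jog_arm([
  [[0,0,0],[0,-0.0004,0.0003],0.045],
  [[0,0,0],[0,-0.0008,0.0006],0.045],
  [[0,0,0],[0,-0.0012,0.001],0.045],
  [[0,0,0],[0,-0.0012,0.001],0.045],
])

```text
t: 7.93
tool_pos: [0.5435, 0.1904, 0.0107]
tool_rot: [1.687, -1.728, -0.802]
contact_force: [-0.1, -1.0, -1.1]
opening: 0.055
```

Call:
jog_arm([
  [[0,0,0],[0,-0.0004,0.0003],0.045],
  [[0,0,0],[0,-0.0008,0.0006],0.045],
  [[0,0,0],[0,-0.0012,0.001],0.045],
  [[0,0,0],[0,-0.0012,0.001],0.045],
])

```text
t: 8.27
tool_pos: [0.5437, 0.1904, 0.01]
tool_rot: [1.686, -1.728, -0.803]
contact_force: [-1.3, 0.5, 2.4]
opening: 0.055
```

Call:
jog_arm([
  [[0,0,0],[0,0,0],0.058],
  [[0,0,0],[0,0,0],0.062],
  [[0,0,0],[0,0,0],0.068],
  [[0,0,0],[0,0,0],0.074],
  [[0,0,0],[0,0,0],0.08],
  [[0,0,0],[0,0,0],0.08],
])

```text
t: 8.77
tool_pos: [0.5435, 0.1904, 0.0091]
tool_rot: [1.687, -1.728, -0.802]
contact_force: [-0.3, 0.6, -0.2]
opening: 0.0801
```

Run:
```python
from h import *
o=st();save("w7",get_image("wrist"))
```

```text
t 8.77 pos [0.5435 0.1904 0.0091] z [-0.764  0.019 -0.645] jaw -91.4 F [-0.3  0.6 -0.2] open 0.0801 q [0.14 0.72 1.34 0.14 1.94 1.73]
```

View pics/w7.png

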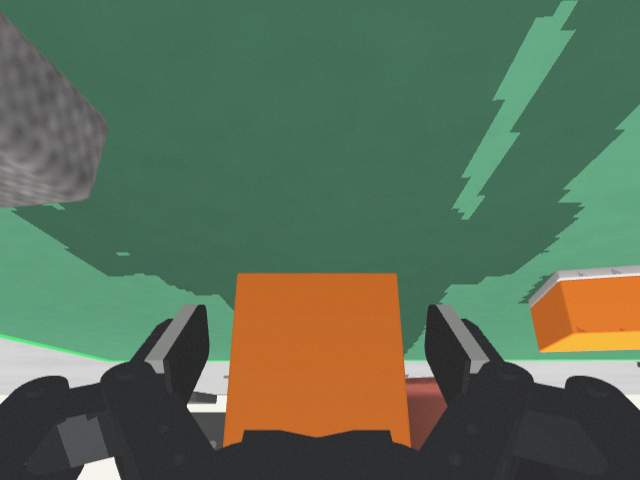

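Run:
```python
from h import *
o=ctrl.get_obs();Rt=R.from_rotvec(o["tool_rot"]).as_matrix()
go([.63,.19,.14],Rt);go([.575,.191,.2],tool(-91.4,0))
```

```text
turn [0. 0. 0.] shift [-0.0017  0.0442 -0.1505]
turn [4.98e+01 1.00e-02 0.00e+00] shift [-0.0014  0.1255 -0.1472]
```

Call:
jog_arm([
  [[0,0,0],[0,0,-0.02],0.08],
  [[0,0,0],[0,0,-0.05],0.08],
  [[0,0,0],[0,0,-0.09],0.08],
  [[0,0,0],[-0.001,0.03,-0.12],0.0854],
  [[7,0,0],[-0.001,0.06,-0.14],0.0854],
  [[14,0,0],[-0.001,0.09,-0.147],0.0854],
  [[21,0,0],[-0.001,0.11,-0.147],0.0854],
  [[28,0,0],[-0.001,0.125,-0.147],0.0854],
  [[35,0,0],[-0.001,0.125,-0.147],0.0854],
  [[42,0,0],[-0.001,0.125,-0.147],0.0854],
  [[50,0,0],[-0.001,0.125,-0.147],0.0854],
  [[50,0,0],[-0.001,0.125,-0.147],0.0854],
])

```text
t: 9.82
tool_pos: [0.5721, 0.191, 0.1998]
tool_rot: [-2.193, 2.244, -0.006]
contact_force: [-0.6, 0.5, -0.1]
opening: 0.0854
```

Call:
jog_arm([
  [[0,0,0],[0,0,0],0.0854],
  [[0,0,0],[0,0,0],0.0854],
])

```text
t: 9.98
tool_pos: [0.5754, 0.1906, 0.1998]
tool_rot: [-2.193, 2.247, -0.002]
contact_force: [-0.6, 0.1, -0.7]
opening: 0.0854
```

Run:
```python
from h import *
o=st();im=get_image("wrist");save("w8",im);C=cam("wrist",o)
np.savez("w8.npz",im=im,pos=o["tool_pos"],rot=o["tool_rot"])
im=get_image("top");save("t8",im,5,(190,120,320,240))
```

```text
t 9.98 pos [0.5754 0.1906 0.1998] z [ 0.002  0.    -1.   ] jaw -91.4 F [-0.6  0.1 -0.7] open 0.0854 q [ 0.2   0.03  1.69 -0.    1.42  1.79]
```

View pics/w8.png

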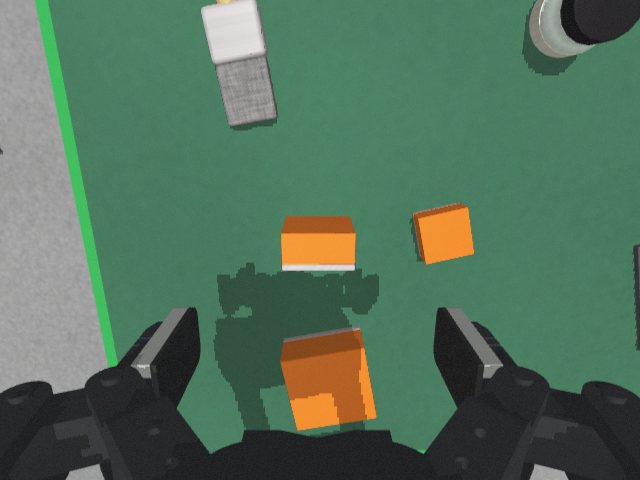

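View pics/t8.png

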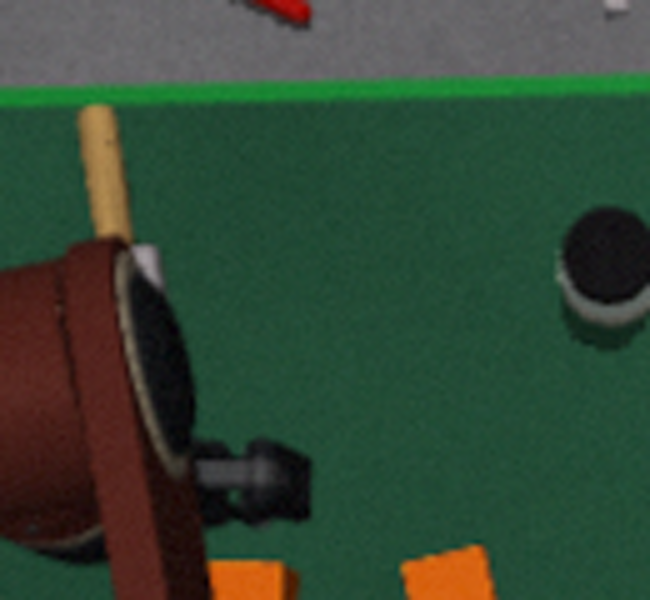

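The block stands released: its top edge face shows nylon at rows 234–265 and a steel strip at 265–271 on the robot side, columns 282–355.

Run:
```python
from h import *
d=np.load("w8.npz");C=cam("wrist",dict(tool_pos=d["pos"],tool_rot=d["rot"]))
P=ray(C,[(281.5,233.5),(355.5,233.5),(355,270.5),(283,270.5)],.056);print(P.round(4),P.mean(0).round(4))
v=np.diff(P,axis=0);print(np.linalg.norm(v,axis=1),np.degrees(np.arctan2(v[:,1],v[:,0])))
M=tool(-91.4,40);p=np.r_[P.mean(0)[:2]+[-.007,0],.030];g=p+.021*M[:,2]
print(p,g);go(g-.09*M[:,2],M)
```

```text
[[0.5671 0.216  0.056 ]
 [0.5658 0.1612 0.056 ]
 [0.5365 0.1614 0.056 ]
 [0.5377 0.2163 0.056 ]] [0.5518 0.1887 0.056 ]
[0.05482596 0.0293378  0.05485756] [-91.31088915 179.54325764  88.68939736]
[0.54478545 0.18872109 0.03      ] [0.55827996 0.18839129 0.01391307]
turn [ 3.988e+01 -1.000e-02 -3.000e-02] shift [0.0025 0.076  0.1164]
```

Run:
```python
from h import *
M=tool(-91.4,35);p=np.array([.545,.1892,.030]);g=p+.020*M[:,2];print(g)
go(g-.09*M[:,2],M)
```

```text
[0.5564681  0.18891973 0.01361696]
turn [ 3.488e+01 -1.000e-02 -3.000e-02] shift [0.0021 0.0716 0.112 ]
```

Call:
jog_arm([
  [[7,0,0],[0,0.035,0.02],0.0854],
  [[14,0,0],[0.002,0.07,0.04],0.0854],
  [[21,0,0],[0.002,0.072,0.07],0.0854],
  [[28,0,0],[0.002,0.072,0.09],0.0854],
  [[35,0,0],[0.002,0.072,0.112],0.0854],
  [[35,0,0],[0.002,0.072,0.112],0.0854],
  [[35,0,0],[0.002,0.072,0.112],0.0854],
])

```text
t: 10.67
tool_pos: [0.5004, 0.1893, 0.0827]
tool_rot: [-1.859, 1.903, -0.596]
contact_force: [0.9, 0.2, 0.4]
opening: 0.0853
```

Run:
```python
from h import *
st();go([.5565,.189,.0136],tool(-91.4,35));save("w9",get_image("wrist"))
```

```text
t 10.67 pos [0.5004 0.1893 0.0827] z [ 0.567 -0.017 -0.823] jaw -91.4 F [0.9 0.2 0.4] open 0.0853 q [ 0.33 -0.33  2.3  -0.35  0.62  2.15]
turn [ 0.42 -0.17  0.11] shift [-0.0013 -0.007   0.0887]
```

View pics/w9.png

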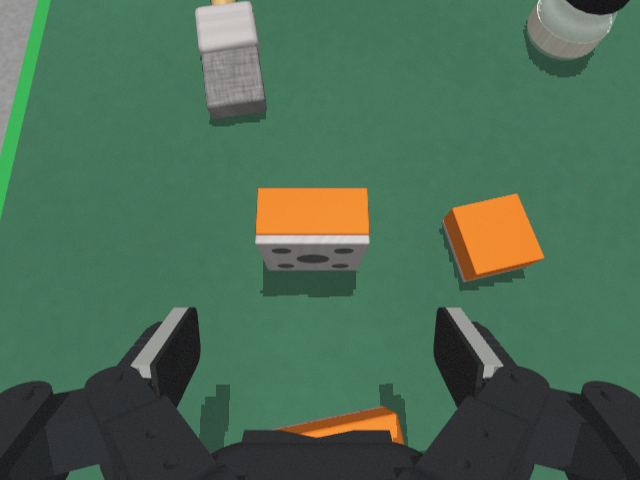

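The block is centred between the pads, with the dimpled steel face towards the robot. Advancing and gripping.

Call:
jog_arm([
  [[0.4,0,0],[-0.001,-0.003,0.02],0.0854],
  [[0.4,0,0],[-0.001,-0.006,0.04],0.0854],
  [[0.4,0,0],[-0.001,-0.007,0.06],0.0854],
  [[0.4,0,0],[-0.001,-0.007,0.075],0.0854],
  [[0.4,0,0],[-0.001,-0.007,0.085],0.0854],
  [[0.4,0,0],[-0.001,-0.007,0.089],0.0854],
  [[0.4,0,0],[-0.001,-0.007,0.089],0.0854],
  [[0.4,0,0],[-0.001,-0.007,0.089],0.065],
  [[0.4,0,0],[-0.001,-0.007,0.089],0.06],
  [[0.4,0,0],[-0.001,-0.007,0.089],0.055],
  [[0.4,0,0],[-0.001,-0.007,0.089],0.045],
  [[0.4,0,0],[-0.001,-0.007,0.089],0.045],
], squeeze=30)

```text
t: 11.72
tool_pos: [0.5619, 0.1904, 0.0206]
tool_rot: [-1.843, 1.888, -0.609]
contact_force: [-0.1, -0.8, 5.7]
opening: 0.0556
```

Call:
jog_arm([
  [[0,0,0],[0,0,0],0.045],
  [[0,0,0],[0,0,0],0.045],
  [[0,0,0],[0,0,0],0.045],
], squeeze=50)

```text
t: 11.97
tool_pos: [0.5619, 0.1904, 0.0206]
tool_rot: [-1.843, 1.888, -0.609]
contact_force: [-0.4, -1.4, 6.5]
opening: 0.0552
```

Run:
```python
from h import *
o=st();save("w10",get_image("wrist"));Rt=R.from_rotvec(o["tool_rot"]).as_matrix()
print("tilt",np.degrees(np.arctan2(np.hypot(Rt[0,2],Rt[1,2]),-Rt[2,2])),"p",o["tool_pos"]-.019*Rt[:,2])
go(o["tool_pos"]+[0,0,.09],Rt)
```

```text
t 11.97 pos [0.5619 0.1904 0.0206] z [ 0.585 -0.013 -0.811] jaw -91.37 F [-0.4 -1.4  6.5] open 0.0552 q [ 0.29 -0.04  2.2  -0.45  0.42  2.24]
tilt 35.79625785190717 p [0.55078066 0.19064134 0.03602019]
turn [0.   0.   0.01] shift [-0.     -0.0526 -0.073 ]
```

View pics/w10.png

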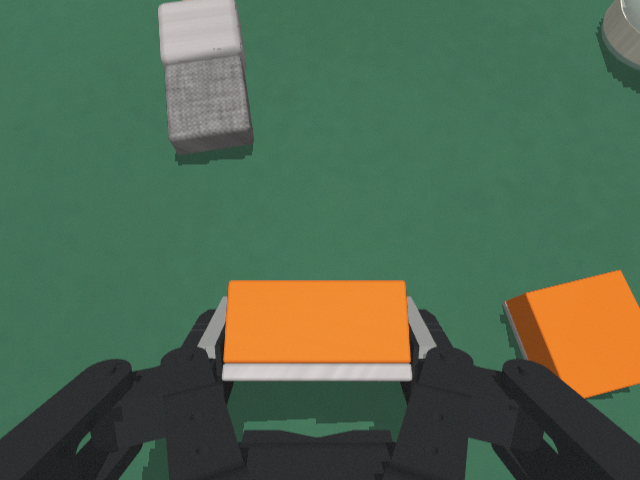

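Lag threw the grip about 8 mm off along tool y. I'll open, correct and regrip.

Call:
jog_arm([
  [[0,0,0],[0,0,0],0.062],
  [[0,0,0],[0,0,0],0.072],
  [[0,0,0],[0,0,0],0.075],
  [[0,0,0],[0,0.004,0.001],0.075],
  [[0,0,0],[0,0.0085,0.002],0.075],
  [[0,0,0],[0,0.0085,0.002],0.075],
  [[0,0,0],[0,0.0085,0.002],0.075],
  [[0,0,0],[0,0.0085,0.002],0.075],
], squeeze=30)

```text
t: 12.68
tool_pos: [0.5546, 0.1901, 0.0117]
tool_rot: [-1.846, 1.891, -0.607]
contact_force: [0.4, 0.1, 0.1]
opening: 0.0752
```

Run:
```python
from h import *
st();go([.5565,.189,.0136],tool(-91.4,35))
save("w11",get_image("wrist"))
```

```text
t 12.68 pos [0.5546 0.1901 0.0117] z [ 0.582 -0.014 -0.813] jaw -91.39 F [0.4 0.1 0.1] open 0.0752 q [ 0.29 -0.04  2.21 -0.47  0.41  2.26]
turn [-0.58  0.01  0.  ] shift [ 0.0011 -0.0026 -0.0004]
```

View pics/w11.png

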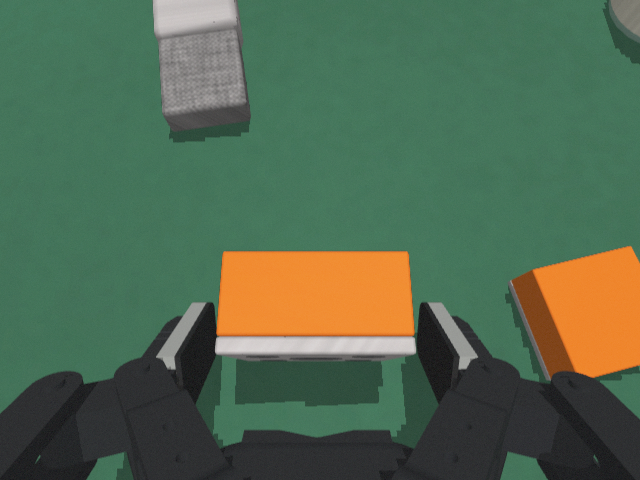

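Call:
jog_arm([
  [[0,0,0],[0,0,0],0.065],
  [[0,0,0],[0,0,0],0.06],
  [[0,0,0],[0,0,0],0.055],
  [[0,0,0],[0,0,0],0.045],
  [[0,0,0],[0,0,0],0.045],
  [[0,0,0],[0,0,0],0.045],
], squeeze=50)

```text
t: 13.23
tool_pos: [0.5552, 0.1902, 0.0124]
tool_rot: [-1.845, 1.89, -0.607]
contact_force: [-1.1, 0.4, 2.1]
opening: 0.0556
```

Run:
```python
from h import *
o=st();Rt=R.from_rotvec(o["tool_rot"]).as_matrix()
print("tilt",np.degrees(np.arctan2(np.hypot(Rt[0,2],Rt[1,2]),-Rt[2,2])),"p",o["tool_pos"]-.019*Rt[:,2])
go(o["tool_pos"]+[0,0,.09],Rt);save("w12",get_image("wrist"))
```

```text
t 13.23 pos [0.5552 0.1902 0.0124] z [ 0.583 -0.014 -0.813] jaw -91.39 F [-1.1  0.4  2.1] open 0.0556 q [ 0.29 -0.04  2.21 -0.47  0.41  2.26]
tilt 35.645374329053716 p [0.54412049 0.19049961 0.02787796]
turn [0. 0. 0.] shift [-0.     -0.0524 -0.0731]
```

View pics/w12.png

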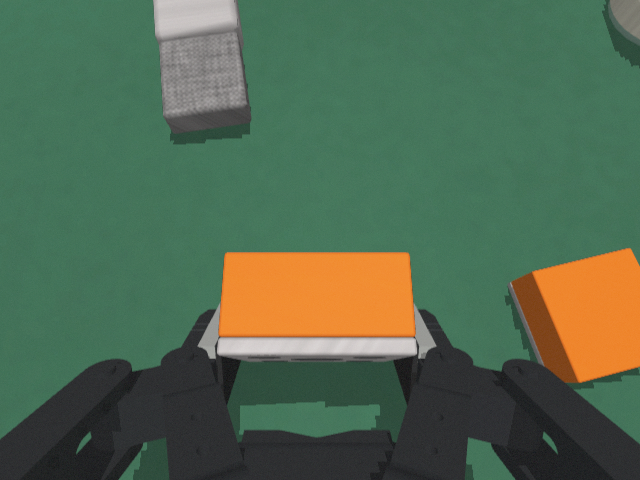

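Call:
jog_arm([
  [[0,0,0],[0,-0.006,-0.008],0.045],
  [[0,0,0],[0,-0.02,-0.027],0.045],
  [[0,0,0],[0,-0.037,-0.051],0.045],
  [[0,0,0],[0,-0.052,-0.073],0.045],
  [[0,0,0],[0,-0.052,-0.073],0.045],
  [[0,0,0],[0,-0.052,-0.073],0.045],
  [[0,0,0],[0,-0.052,-0.073],0.045],
], squeeze=60)

```text
t: 13.87
tool_pos: [0.5534, 0.1897, 0.0997]
tool_rot: [-1.847, 1.894, -0.605]
contact_force: [-0.2, -0.2, -2.0]
opening: 0.0551
```

Run:
```python
from h import *
o=st();M=tool(-76.1,-54.35)
ex=np.array([np.cos(np.radians(-166.1)),np.sin(np.radians(-166.1)),0]);ey=np.array([np.cos(np.radians(-76.1)),np.sin(np.radians(-76.1)),0])
tc=np.array([.4844,-.1728,0])-.008*ex-.025*ey   # block centre at set-down
p=tc-.0079*0*ex+[0,0,.006+.015+.0079]
print("tc",tc.round(4))
hi=p+.019*M[:,2]+[0,0,.07]
print("intermediate vertical");go([.52,-.0,.14],tool(-84,-10))
print("hi",hi.round(4));go(hi,M)
```

```text
t 13.87 pos [0.5534 0.1897 0.0997] z [ 0.579 -0.015 -0.815] jaw -91.43 F [-0.2 -0.2 -2. ] open 0.0551 q [ 0.29 -0.22  2.19 -0.32  0.6   2.1 ]
tc [ 0.4862 -0.1466  0.    ]
intermediate vertical
turn [-45.36  -1.72  -7.43] shift [ 1.905e-01  1.000e-04 -4.930e-02]
hi [ 0.4712 -0.1503  0.0878]
turn [-89.19   2.75 -16.78] shift [ 0.3419  0.0671 -0.0328]
```

Call:
jog_arm([
  [[-6,0,-1],[0.02,0,-0.02],0.045],
  [[-13,-0.5,-2],[0.05,0,-0.035],0.045],
  [[-19.5,-0.7,-3],[0.085,0,-0.049],0.045],
  [[-26,-1,-4],[0.12,0,-0.049],0.045],
  [[-32.5,-1.2,-5],[0.15,0,-0.049],0.045],
  [[-39,-1.5,-6.4],[0.175,0,-0.049],0.045],
  [[-45.4,-1.7,-7.4],[0.19,0,-0.049],0.045],
  [[-45.4,-1.7,-7.4],[0.19,0,-0.049],0.045],
  [[-45.4,-1.7,-7.4],[0.19,0,-0.049],0.045],
  [[-45.4,-1.7,-7.4],[0.19,0,-0.049],0.045],
])

```text
t: 14.7
tool_pos: [0.5202, 0.0013, 0.1391]
tool_rot: [2.234, -2.012, -0.178]
contact_force: [0.4, 0.2, -1.5]
opening: 0.0551
```

Run:
```python
from h import *
o=st();M=tool(-76.1,-54.35);go([.4712,-.1503,.0878],M)
```

```text
t 14.7 pos [0.5202 0.0013 0.1391] z [-0.173 -0.017 -0.985] jaw -84.02 F [ 0.4  0.2 -1.5] open 0.0551 q [-0.12 -0.    1.83 -0.04  1.48  1.35]
turn [-44.25   4.39  -6.83] shift [0.1457 0.0547 0.0616]
```

Call:
jog_arm([
  [[-6,0.6,-1],[0.02,0.005,0.01],0.045],
  [[-12.5,1.2,-2],[0.05,0.016,0.018],0.045],
  [[-19,1.9,-3],[0.08,0.028,0.03],0.045],
  [[-25.5,2.5,-4],[0.11,0.04,0.045],0.045],
  [[-32,3.2,-5],[0.135,0.05,0.055],0.045],
  [[-38.5,3.8,-6],[0.146,0.055,0.062],0.045],
  [[-44.2,4.4,-6.8],[0.146,0.055,0.062],0.045],
  [[-44.2,4.4,-6.8],[0.146,0.055,0.062],0.045],
  [[-44.2,4.4,-6.8],[0.146,0.055,0.062],0.045],
  [[-44.2,4.4,-6.8],[0.146,0.055,0.062],0.045],
])

```text
t: 15.53
tool_pos: [0.4724, -0.1503, 0.0905]
tool_rot: [1.811, -1.417, -0.718]
contact_force: [-0.4, -0.0, -1.4]
opening: 0.0551
```

Run:
```python
from h import *
o=st();M=tool(-76.1,-54.35);go([.4712,-.1503,.0878],M);go([.4712,-.1503,.0238],M)
save("w13",get_image("wrist"));im=get_image("scene");save("s13",im,4,(200,150,360,270))
```

```text
t 15.53 pos [ 0.4724 -0.1503  0.0905] z [-0.784 -0.197 -0.588] jaw -76.03 F [-0.4 -0.  -1.4] open 0.0551 q [-0.24  0.47  1.57 -0.42  1.95  1.11]
turn [-0.4  -0.15 -0.09] shift [-0.0003 -0.0014  0.0025]
turn [-0.4  -0.15 -0.09] shift [-0.0005 -0.0532  0.0402]
```

View pics/s13.png

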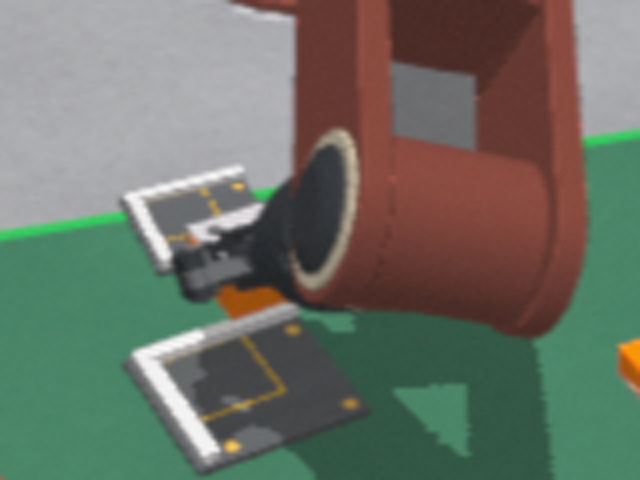

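View pics/w13.png

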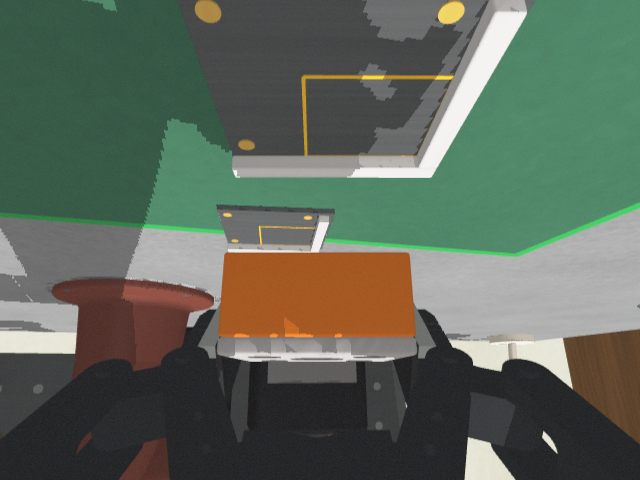

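Call:
jog_arm([
  [[-0.4,-0.1,0],[0,-0.008,0.006],0.045],
  [[-0.4,-0.1,0],[0,-0.018,0.014],0.045],
  [[-0.4,-0.1,0],[0,-0.028,0.021],0.045],
  [[-0.4,-0.1,0],[-0.0005,-0.036,0.027],0.045],
  [[-0.4,-0.1,0],[-0.0005,-0.042,0.032],0.045],
  [[-0.4,-0.1,0],[-0.0005,-0.046,0.035],0.045],
  [[-0.4,-0.1,0],[-0.0005,-0.048,0.036],0.045],
  [[-0.4,-0.1,0],[-0.0005,-0.048,0.036],0.045],
  [[-0.4,-0.1,0],[-0.0005,-0.048,0.036],0.045],
])

```text
t: 16.38
tool_pos: [0.4714, -0.151, 0.0299]
tool_rot: [1.802, -1.414, -0.727]
contact_force: [0.2, 0.7, -1.6]
opening: 0.0554
```

Run:
```python
from h import *
o=st();M=tool(-76.1,-54.35);go([.4712,-.1503,.0238],M)
save("w14",get_image("wrist"))
```

```text
t 16.38 pos [ 0.4714 -0.151   0.0299] z [-0.791 -0.195 -0.58 ] jaw -76.19 F [ 0.2  0.7 -1.6] open 0.0554 q [-0.24  0.57  1.56 -0.41  1.88  1.14]
turn [ 0.18  0.03 -0.1 ] shift [-0.0008 -0.005   0.0036]
```

View pics/w14.png

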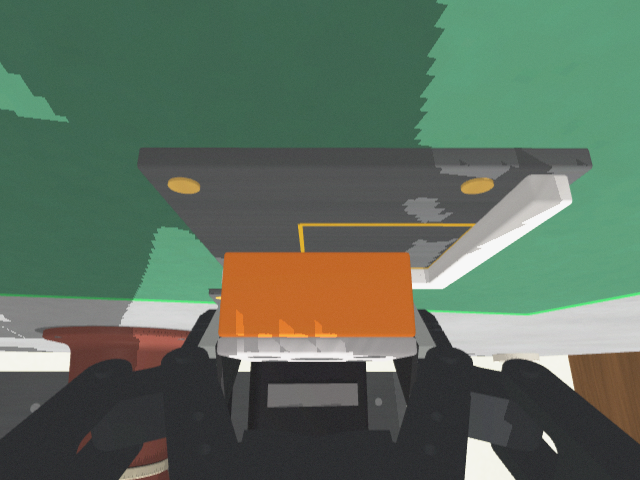

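Call:
jog_arm([
  [[0.2,0,0],[0,-0.0008,0.0006],0.045],
  [[0.2,0,0],[0,-0.0016,0.0012],0.045],
  [[0.2,0,0],[0,-0.0024,0.0017],0.045],
  [[0.2,0,0],[0,-0.0032,0.0023],0.045],
  [[0.2,0,0],[0,-0.0036,0.0026],0.045],
  [[0.2,0,0],[0,-0.0036,0.0026],0.045],
])

```text
t: 16.93
tool_pos: [0.471, -0.151, 0.0252]
tool_rot: [1.805, -1.415, -0.726]
contact_force: [0.2, 0.2, -1.3]
opening: 0.0552
```

Call:
jog_arm([
  [[0,0,0],[0,-0.0004,0.0003],0.045],
  [[0,0,0],[0,-0.0008,0.0006],0.045],
  [[0,0,0],[0,-0.0012,0.0009],0.045],
  [[0,0,0],[0,-0.0016,0.0012],0.045],
  [[0,0,0],[0,-0.0016,0.0012],0.045],
])

```text
t: 17.35
tool_pos: [0.471, -0.151, 0.0232]
tool_rot: [1.805, -1.416, -0.726]
contact_force: [-0.0, 0.1, -1.5]
opening: 0.0553
```

Call:
jog_arm([
  [[0,0,0],[0,-0.0004,0.0003],0.045],
  [[0,0,0],[0,-0.0008,0.0006],0.045],
  [[0,0,0],[0,-0.0012,0.0009],0.045],
  [[0,0,0],[0,-0.0012,0.0009],0.045],
])

```text
t: 17.68
tool_pos: [0.471, -0.151, 0.0217]
tool_rot: [1.805, -1.415, -0.726]
contact_force: [0.7, 0.3, -1.8]
opening: 0.0553
```

Call:
jog_arm([
  [[0,0,0],[0,-0.0004,0.0003],0.045],
  [[0,0,0],[0,-0.0008,0.0006],0.045],
  [[0,0,0],[0,-0.0012,0.0009],0.045],
  [[0,0,0],[0,-0.0012,0.0009],0.045],
])

```text
t: 18.02
tool_pos: [0.471, -0.151, 0.0202]
tool_rot: [1.805, -1.415, -0.726]
contact_force: [0.5, -0.5, -2.0]
opening: 0.0554
```

Run:
```python
from h import *
o=st();im=get_image("scene");save("s15",im,4,(200,150,360,270))
```

```text
t 18.02 pos [ 0.471  -0.151   0.0202] z [-0.789 -0.194 -0.583] jaw -76.19 F [ 0.5 -0.5 -2. ] open 0.0554 q [-0.25  0.58  1.56 -0.41  1.86  1.15]
```

View pics/s15.png

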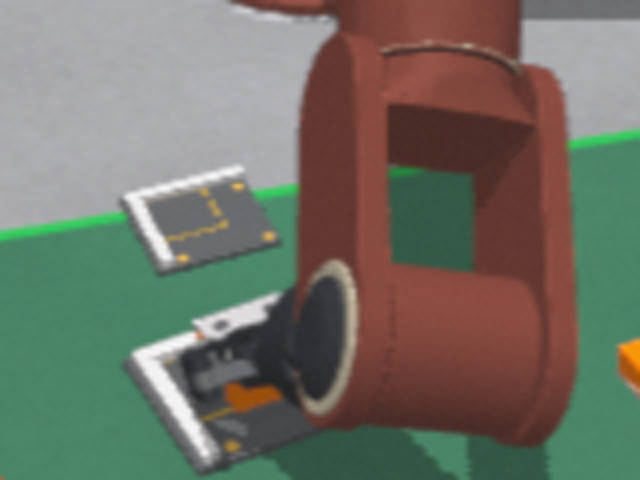

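Call:
jog_arm([
  [[0,0,0],[0,-0.0004,0.0003],0.045],
  [[0,0,0],[0,-0.0008,0.0006],0.045],
  [[0,0,0],[0,-0.0012,0.0009],0.045],
  [[0,0,0],[0,-0.0012,0.0009],0.045],
])

```text
t: 18.4
tool_pos: [0.4709, -0.151, 0.0187]
tool_rot: [1.805, -1.415, -0.726]
contact_force: [0.4, -0.3, -0.5]
opening: 0.0549
```

Call:
jog_arm([
  [[0,0,0],[0,-0.0004,0.0003],0.045],
  [[0,0,0],[0,-0.0008,0.0006],0.045],
  [[0,0,0],[0,-0.0008,0.0006],0.045],
])

```text
t: 18.65
tool_pos: [0.471, -0.151, 0.0181]
tool_rot: [1.805, -1.415, -0.726]
contact_force: [0.3, 0.9, 0.6]
opening: 0.0551
```

Call:
jog_arm([
  [[0,0,0],[0,0,0],0.058],
  [[0,0,0],[0,0,0],0.061],
  [[0,0,0],[0,0,0],0.064],
  [[0,0,0],[0,0,0],0.066],
  [[0,0,0],[0,0,0],0.066],
  [[0,0,0],[0,0,0],0.066],
])

```text
t: 19.15
tool_pos: [0.471, -0.151, 0.0179]
tool_rot: [1.805, -1.416, -0.726]
contact_force: [-0.7, -0.6, -0.5]
opening: 0.0656
```

Run:
```python
from h import *
o=st();save("w16",get_image("wrist"))
Rt=R.from_rotvec(o["tool_rot"]).as_matrix()
go(o["tool_pos"]-.1*Rt[:,2]+[0,0,.05],Rt);go([.53,-.15,.2],tool(-76.1,0))
```

```text
t 19.15 pos [ 0.471  -0.151   0.0179] z [-0.789 -0.194 -0.583] jaw -76.19 F [-0.7 -0.6 -0.5] open 0.0656 q [-0.25  0.58  1.56 -0.41  1.86  1.15]
turn [-0. -0.  0.] shift [ 1.000e-04  4.060e-02 -1.291e-01]
turn [ 5.434e+01 -1.000e-02 -1.000e-01] shift [ 0.0133  0.1144 -0.1529]
```

View pics/w16.png

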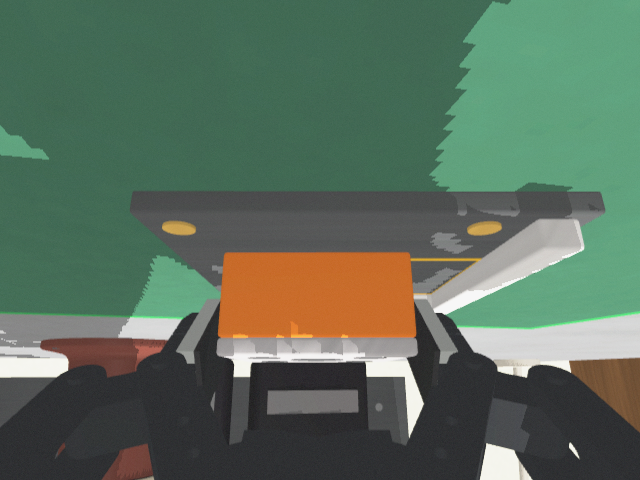

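Call:
jog_arm([
  [[0,0,0],[0,0,-0.015],0.066],
  [[0,0,0],[0,0,-0.04],0.066],
  [[0,0,0],[0,0,-0.08],0.066],
  [[0,0,0],[0,0.03,-0.115],0.066],
  [[7,0,0],[0.005,0.06,-0.14],0.066],
  [[14,0,0],[0.01,0.09,-0.153],0.066],
  [[21,0,0],[0.013,0.114,-0.153],0.066],
  [[28,0,0],[0.013,0.114,-0.153],0.066],
  [[35,0,0],[0.013,0.114,-0.153],0.066],
  [[42,0,0],[0.013,0.114,-0.153],0.066],
  [[49,0,0],[0.013,0.114,-0.153],0.066],
  [[54.3,0,0],[0.013,0.114,-0.153],0.066],
])

```text
t: 20.2
tool_pos: [0.5302, -0.1499, 0.2011]
tool_rot: [-2.47, 1.937, -0.009]
contact_force: [0.0, -0.5, -1.2]
opening: 0.0659
```

Call:
jog_arm([
  [[0,0,0],[0,0,0],0.03],
  [[0,0,0],[0,0,0],0.0],
  [[0,0,0],[0,0,0],0.0],
])

```text
t: 20.45
tool_pos: [0.5304, -0.1497, 0.1997]
tool_rot: [2.471, -1.937, -0.001]
contact_force: [0.2, -0.7, 0.3]
opening: 0.0303
```

Run:
```python
from h import *
o=st();im=get_image("wrist");save("w17",im);np.savez("w17.npz",im=im,pos=o["tool_pos"],rot=o["tool_rot"])
```

```text
t 20.45 pos [ 0.5304 -0.1497  0.1997] z [-0.002 -0.001 -1.   ] jaw -76.18 F [ 0.2 -0.7  0.3] open 0.0303 q [-0.41 -0.1   1.82 -0.    1.43  0.92]
```

View pics/w17.png

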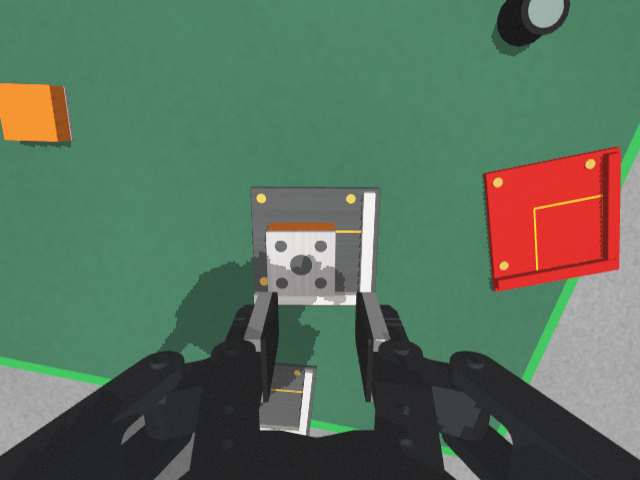

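The block is flat with its steel face up, showing five dimples at about (281–321, 245–283). It is about 25 mm from the right rail. Measuring it in the stop frame.

```bash
cat >> h.py <<'E'
SC=np.array([.4640,-.2070]);ex=np.array([np.cos(np.radians(-166.1)),np.sin(np.radians(-166.1))]);ey=np.array([np.cos(np.radians(-76.1)),np.sin(np.radians(-76.1))])
def tostop(P): # stop frame coords (mm)
    d=np.atleast_2d(P)[:,:2]-SC;return (np.c_[d@ex,d@ey]*1000+40).round(1)
def toworld(s,z): s=(np.array(s)-40)/1000;return np.r_[SC+s[0]*ex+s[1]*ey,z]
E
python3 - <<'E'
from h import *
d=np.load("w17.npz");im=d["im"];C=cam("wrist",dict(tool_pos=d["pos"],tool_rot=d["rot"]))
save("w17c",im,5,(245,180,385,310))
hsv=cv2.cvtColor(im,cv2.COLOR_RGB2HSV)
m=cv2.inRange(hsv,(0,0,105),(179,45,255));m[:,:262]=0;m[:,345:]=0;m[:226]=0;m[291:]=0
c=max(cv2.findContours(m,0,2)[0],key=cv2.contourArea);b=cv2.approxPolyDP(c,4,True)[:,0];print(b.tolist())
# dimples: centres
g=cv2.cvtColor(im,cv2.COLOR_RGB2GRAY)
dm=[(281,245.5),(321,245.5),(301,264.5),(281.5,283),(322,283)]
print(tostop(ray(C,dm,.036)));print(tostop(ray(C,[(266,230.5),(336,230.5)],.036)))
E
```

```text
[[262, 226], [268, 290], [334, 290], [334, 269], [344, 274], [344, 233], [266, 231]]
[[-12.7 -27.2]
 [-12.7   4.8]
 [  3.6 -11.4]
 [ 19.8 -27.7]
 [ 19.8   5.7]]
[[-25.1 -38.8]
 [-25.1  16.6]]
```

View pics/w17c.png

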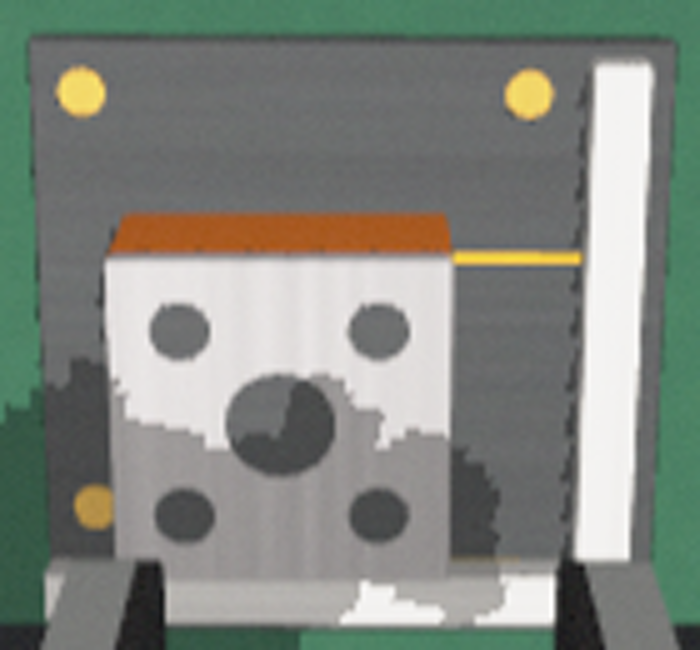

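Run:
```python
from h import *
st();M=tool(-76.1,0);a=toworld((3.5,-64),.06);print(a);go(a,M);go(toworld((3.5,-64),.016),M)
```

```text
t 20.5 pos [ 0.5307 -0.1496  0.1996] z [-0.002 -0.001 -1.   ] jaw -76.16 F [-0.1 -0.5 -0.8] open 0.0228 q [-0.41 -0.1   1.82 -0.    1.43  0.92]
[ 0.47444744 -0.09727716  0.06      ]
turn [ 0.12 -0.04 -0.06] shift [-0.0643  0.0418  0.1396]
turn [ 0.12 -0.04 -0.06] shift [-0.0643  0.0417  0.1836]
```

Call:
jog_arm([
  [[0.1,0,0],[-0.03,0.02,0.02],0],
  [[0.1,0,0],[-0.055,0.036,0.045],0],
  [[0.1,0,0],[-0.064,0.042,0.08],0],
  [[0.1,0,0],[-0.064,0.042,0.115],0],
  [[0.1,0,0],[-0.064,0.042,0.145],0],
  [[0.1,0,0],[-0.064,0.042,0.165],0],
  [[0.1,0,0],[-0.064,0.042,0.178],0],
  [[0.1,0,0],[-0.064,0.042,0.183],0],
  [[0.1,0,0],[-0.064,0.042,0.183],0],
  [[0.1,0,0],[-0.064,0.042,0.183],0],
], squeeze=40)

```text
t: 21.33
tool_pos: [0.4749, -0.0977, 0.017]
tool_rot: [-2.473, 1.937, -0.002]
contact_force: [0.5, 0.2, 0.6]
opening: 0.0001
```

Run:
```python
from h import *
o=st();print(tostop(o["tool_pos"]));im=get_image("wrist");save("w18",im)
```

```text
t 21.33 pos [ 0.4749 -0.0977  0.017 ] z [ 0.001 -0.001 -1.   ] jaw -76.15 F [0.5 0.2 0.6] open 0.0001 q [-0.36 -0.04  2.09 -0.    1.09  0.97]
[[  3.2 -63.4]]
```

View pics/w18.png

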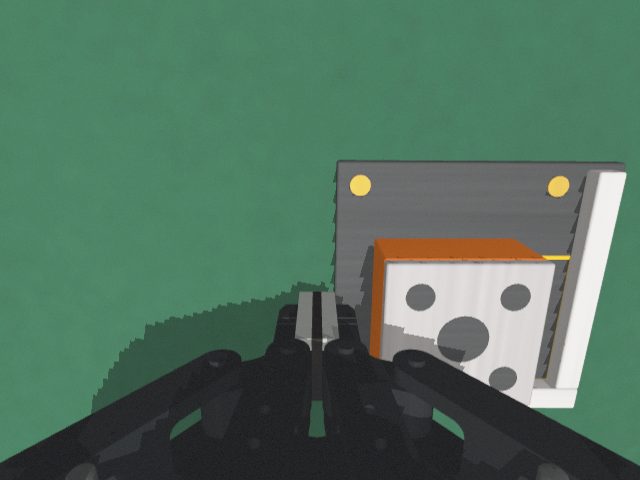

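Call:
jog_arm([
  [[0,0,0],[0.004,0,0],0],
  [[0,0,0],[0.007,0,0],0],
  [[0,0,0],[0.0085,0,0],0],
  [[0,0,0],[0.01,0,0],0],
  [[0,0,0],[0.0115,0,0],0],
  [[0,0,0],[0.013,0,0],0],
  [[0,0,0],[0.0145,0,0],0],
  [[0,0,0],[0.016,0,0],0],
])

```text
t: 22.05
tool_pos: [0.4779, -0.1133, 0.0167]
tool_rot: [-2.472, 1.938, -0.002]
contact_force: [0.4, 1.1, 0.9]
opening: -0.0001
```

Call:
jog_arm([
  [[0,0,0],[0.0015,0,0],0],
  [[0,0,0],[0.003,0,0],0],
  [[0,0,0],[0.0045,0,0],0],
  [[0,0,0],[0.006,0,0],0],
])

```text
t: 22.38
tool_pos: [0.4793, -0.1192, 0.0166]
tool_rot: [-2.472, 1.938, -0.002]
contact_force: [-0.6, 1.5, 1.2]
opening: -0.0002
```

Run:
```python
from h import *
o=st();print(tostop(o["tool_pos"]));im=get_image("wrist");save("w19",im)
```

```text
t 22.38 pos [ 0.4793 -0.1192  0.0166] z [ 0.001 -0.001 -1.   ] jaw -76.19 F [-0.6  1.5  1.2] open -0.0002 q [-0.39 -0.02  2.07 -0.    1.09  0.94]
[[  4.  -41.5]]
```

View pics/w19.png

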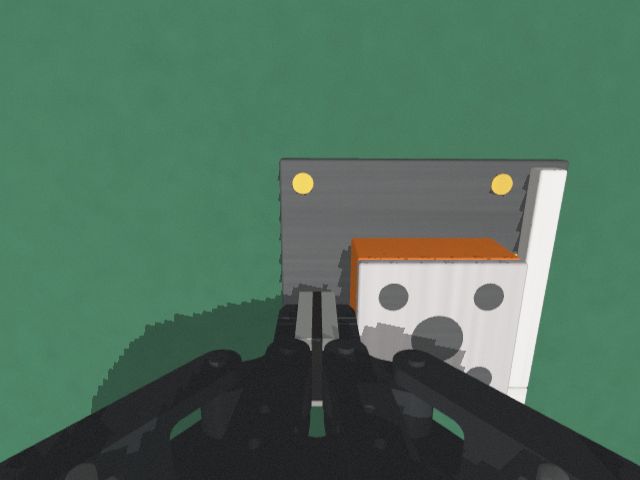

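Run:
```python
from h import *
o=ctrl.get_obs();C=cam("wrist",o);print(tostop(ray(C,[(393.5,297),(489,297)],.036)),tostop(ray(C,[(358,262),(527,262)],.036)))
```

```text
[[-11.9 -14.9]
 [-11.9  17. ]] [[-24.3 -27.1]
 [-24.3  27.8]]
```

Call:
jog_arm([
  [[0,0,0],[0.0015,0,0],0],
  [[0,0,0],[0.003,0,0],0],
  [[0,0,0],[0.0045,0,0],0],
  [[0,0,0],[0.006,0,0],0],
  [[0,0,0],[0.0072,0,0],0],
  [[0,0,0],[0.008,0,0],0],
  [[0,0,0],[0.0086,0,0],0],
  [[0,0,0],[0.009,0,0],0],
])

```text
t: 23.1
tool_pos: [0.4814, -0.1279, 0.0166]
tool_rot: [-2.472, 1.938, -0.002]
contact_force: [0.2, 1.7, 0.0]
opening: 0.0
```

Call:
jog_arm([
  [[0,0,0],[0.0004,0,0],0],
  [[0,0,0],[0.0008,0,0],0],
  [[0,0,0],[0.0012,0,0],0],
])

```text
t: 23.35
tool_pos: [0.4817, -0.129, 0.0166]
tool_rot: [-2.472, 1.938, -0.002]
contact_force: [0.4, 1.7, 0.2]
opening: 0.0001
```

Call:
jog_arm([
  [[0,0,0],[0.0004,0,0],0],
  [[0,0,0],[0.0008,0,0],0],
  [[0,0,0],[0.001,0,0],0],
])

```text
t: 23.6
tool_pos: [0.4821, -0.1297, 0.0167]
tool_rot: [-2.471, 1.938, -0.001]
contact_force: [-0.7, 2.7, 0.2]
opening: 0.0001
```

Run:
```python
from h import *
o=st();print(tostop(o["tool_pos"]));im=get_image("wrist");save("w20",im)
```

```text
t 23.6 pos [ 0.4821 -0.1297  0.0167] z [ 0.001  0.    -1.   ] jaw -76.2 F [-0.7  2.7  0.2] open 0.0001 q [-0.41 -0.01  2.06  0.    1.09  0.92]
[[  3.9 -30.7]]
```

View pics/w20.png

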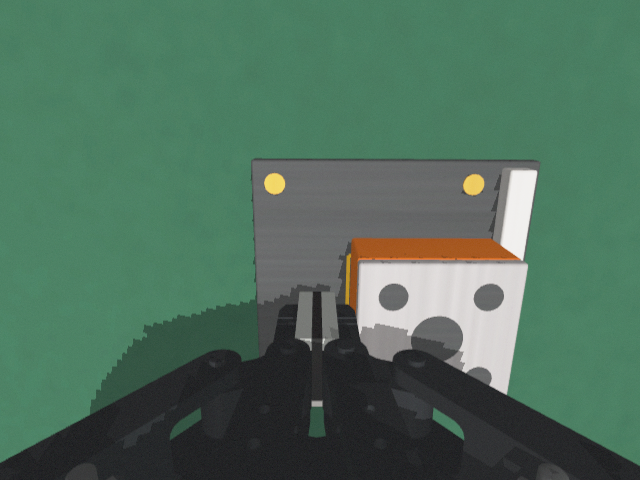

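Call:
jog_arm([
  [[0,0,0],[0.0003,0,0],0],
  [[0,0,0],[0.0006,0,0],0],
  [[0,0,0],[0.0006,0,0],0],
])

```text
t: 23.9
tool_pos: [0.4821, -0.1297, 0.0166]
tool_rot: [-2.471, 1.937, 0.0]
contact_force: [-0.2, 5.2, 1.8]
opening: -0.0001
```

The block is seated on the right rail: force rose to 5 N with no motion. Backing off, then pushing towards the near rail.

Call:
jog_arm([
  [[0,0,0],[-0.006,0,0],0],
  [[0,0,0],[-0.015,0,-0.01],0],
  [[0,0,0],[-0.015,0,-0.04],0],
  [[0,0,0],[-0.015,-0.02,-0.06],0],
  [[0,0,0],[0.02,-0.056,-0.06],0],
  [[0,0,0],[0.043,-0.056,-0.06],0],
  [[0,0,0],[0.043,-0.056,-0.06],0],
  [[0,0,0],[0.043,-0.056,-0.06],0],
  [[0,0,0],[0.043,-0.056,-0.06],0],
])

```text
t: 24.65
tool_pos: [0.5461, -0.1588, 0.0762]
tool_rot: [2.472, -1.938, 0.001]
contact_force: [-0.5, -0.9, -1.3]
opening: -0.0005
```

Run:
```python
from h import *
o=st();print(tostop(o["tool_pos"]));go(toworld((-54,12),.017),tool(-76.1,0));o=ctrl.get_obs();im=get_image("wrist");save("w21",im);np.savez("w21.npz",im=im,pos=o["tool_pos"],rot=o["tool_rot"])
```

```text
t 24.65 pos [ 0.5461 -0.1588  0.0762] z [ 0. -0. -1.] jaw -76.2 F [-0.5 -0.9 -1.3] open -0.0005 q [-0.41  0.07  1.87 -0.    1.2   0.92]
[[-51.3  12.9]]
turn [ 0.01 -0.03 -0.1 ] shift [-0.0009 -0.0027  0.0592]
```

View pics/w21.png

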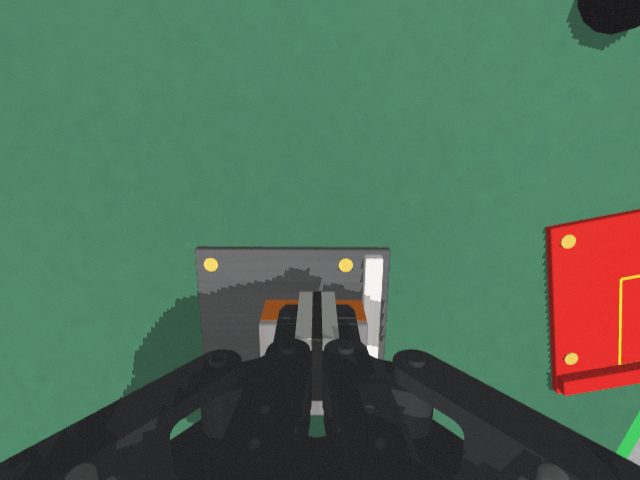

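Call:
jog_arm([
  [[0,0,0],[-0.001,-0.003,0.02],0],
  [[0,0,0],[-0.001,-0.003,0.04],0],
  [[0,0,0],[-0.001,-0.003,0.053],0],
  [[0,0,0],[-0.001,-0.003,0.059],0],
  [[0,0,0],[-0.001,-0.003,0.059],0],
  [[0,0,0],[-0.001,0.001,0.059],0],
  [[0,0,0],[-0.001,0.004,0.059],0],
  [[0,0,0],[-0.001,0.006,0.059],0],
  [[0,0,0],[-0.001,0.008,0.059],0],
  [[0,0,0],[-0.001,0.01,0.059],0],
])

```text
t: 25.53
tool_pos: [0.5371, -0.1607, 0.0186]
tool_rot: [-2.472, 1.938, -0.004]
contact_force: [-0.2, -0.9, 0.4]
opening: -0.0002
```

Run:
```python
from h import *
o=st();print(tostop(o["tool_pos"]));im=get_image("wrist");save("w22",im)
```

```text
t 25.53 pos [ 0.5371 -0.1607  0.0186] z [ 0.003 -0.001 -1.   ] jaw -76.19 F [-0.2 -0.9  0.4] open -0.0002 q [-0.42  0.13  1.91 -0.    1.1   0.91]
[[-42.1  12.6]]
```

View pics/w22.png

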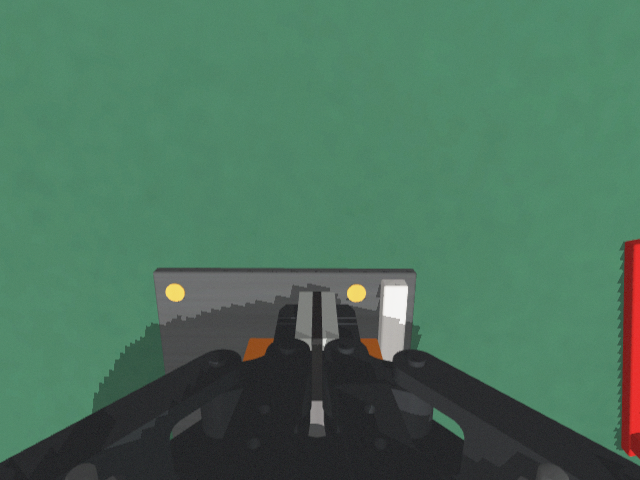

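Call:
jog_arm([
  [[0,0,0],[0,0.0015,0],0],
  [[0,0,0],[0,0.003,0],0],
  [[0,0,0],[0,0.0045,0],0],
  [[0,0,0],[0,0.006,0],0],
  [[0,0,0],[0,0.007,0],0],
  [[0,0,0],[0,0.008,0],0],
  [[0,0,0],[0,0.009,0],0],
])

```text
t: 26.17
tool_pos: [0.5281, -0.1625, 0.0177]
tool_rot: [-2.472, 1.938, -0.002]
contact_force: [0.3, 0.1, -0.9]
opening: 0.0002
```

Call:
jog_arm([
  [[0,0,0],[0,0.001,0],0],
  [[0,0,0],[0,0.002,0],0],
  [[0,0,0],[0,0.0025,0],0],
])

```text
t: 26.42
tool_pos: [0.5256, -0.1631, 0.0177]
tool_rot: [-2.472, 1.938, -0.002]
contact_force: [0.6, -0.2, -0.7]
opening: -0.0002
```

Run:
```python
from h import *
o=st();print(tostop(o["tool_pos"]),o["contact_force"][:2]@ex,o["contact_force"][:2]@ey);im=get_image("top");save("t23",im,6,(340,220,420,300))
```

```text
t 26.42 pos [ 0.5256 -0.1631  0.0177] z [ 0.001 -0.001 -1.   ] jaw -76.19 F [ 0.6 -0.2 -0.7] open -0.0002 q [-0.44  0.11  1.94  0.    1.09  0.89]
[[-30.4  12.2]] -0.5375566066124137 0.3673524125446229
```

View pics/t23.png

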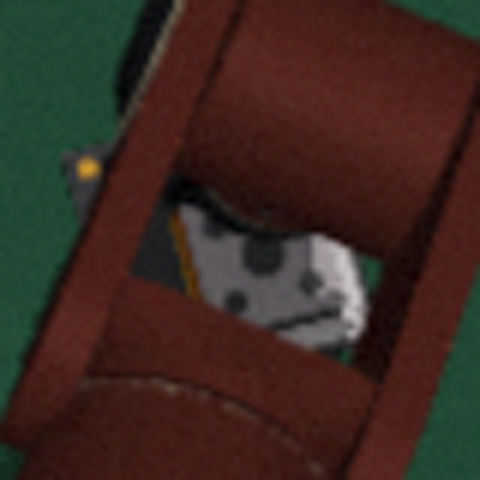

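Call:
jog_arm([
  [[0,0,0],[0,0.0007,0],0],
  [[0,0,0],[0,0.0014,0],0],
  [[0,0,0],[0,0.0021,0],0],
  [[0,0,0],[0,0.0028,0],0],
])

```text
t: 26.8
tool_pos: [0.5229, -0.1638, 0.0177]
tool_rot: [-2.472, 1.938, -0.002]
contact_force: [0.7, 0.4, 0.0]
opening: -0.0003
```

Call:
jog_arm([
  [[0,0,0],[0,0.0007,0],0],
  [[0,0,0],[0,0.0014,0],0],
  [[0,0,0],[0,0.0021,0],0],
])

```text
t: 27.05
tool_pos: [0.5215, -0.1642, 0.018]
tool_rot: [-2.471, 1.938, -0.004]
contact_force: [3.7, 2.3, -1.0]
opening: 0.0005
```

Run:
```python
from h import *
o=st();print(tostop(o["tool_pos"]),o["contact_force"][:2]@ex,o["contact_force"][:2]@ey);im=get_image("wrist");save("w24",im)
```

```text
t 27.05 pos [ 0.5215 -0.1642  0.018 ] z [ 0.003 -0.    -1.   ] jaw -76.21 F [ 3.7  2.3 -1. ] open 0.0005 q [-0.44  0.1   1.95  0.    1.09  0.89]
[[-26.1  12.2]] -4.1101760304429265 -1.3647157537137948
```

View pics/w24.png

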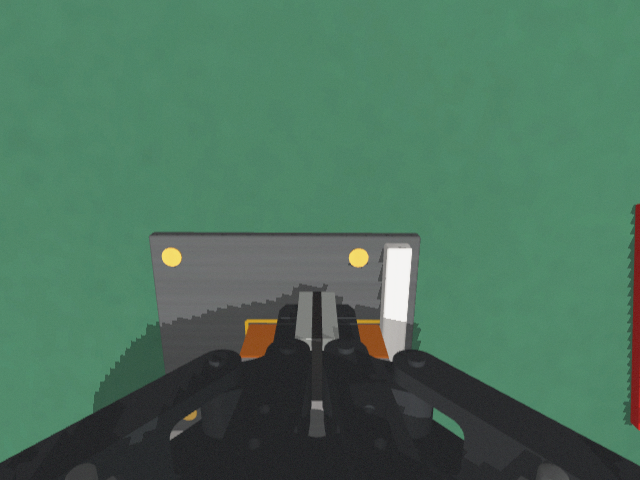

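Call:
jog_arm([
  [[0,0,0],[0,0.0003,0],0],
  [[0,0,0],[0,0.0006,0],0],
  [[0,0,0],[0,0.0006,0],0],
])

```text
t: 27.35
tool_pos: [0.5214, -0.1642, 0.0183]
tool_rot: [-2.47, 1.937, -0.005]
contact_force: [5.3, 3.4, -1.3]
opening: -0.0002
```

Run:
```python
from h import *
o=st();print(tostop(o["tool_pos"]),o["contact_force"][:2]@ex,o["contact_force"][:2]@ey)
```

```text
t 27.35 pos [ 0.5214 -0.1642  0.0183] z [ 0.004 -0.    -1.   ] jaw -76.2 F [ 5.3  3.4 -1.3] open -0.0002 q [-0.44  0.1   1.95  0.    1.09  0.89]
[[-26.   12.3]] -5.9965742748324 -2.0528286008905887
```

Both pushes ended in a firm stop at about 6 N with no motion. Backing off to inspect.

Call:
jog_arm([
  [[0,0,0],[0,-0.004,0],0],
  [[0,0,0],[0,-0.015,0],0],
  [[0,0,0],[0,-0.03,-0.02],0],
  [[0,0,0],[0,-0.04,-0.06],0],
  [[0,0,0],[-0.02,-0.04,-0.1],0.02],
  [[0,0,0],[-0.02,-0.03,-0.14],0.06],
  [[0,0,0],[-0.02,-0.02,-0.15],0.0854],
  [[0,0,0],[-0.02,-0.02,-0.15],0.0854],
  [[0,0,0],[-0.02,-0.02,-0.15],0.0854],
  [[0,0,0],[-0.02,-0.02,-0.15],0.0854],
])

```text
t: 28.18
tool_pos: [0.5343, -0.1399, 0.1661]
tool_rot: [2.472, -1.938, -0.002]
contact_force: [-0.5, 0.4, -0.4]
opening: 0.0718
```

Run:
```python
from h import *
o=st();im=get_image("wrist");save("w25",im,5,(250,160,410,280));np.savez("w25.npz",im=im,pos=o["tool_pos"],rot=o["tool_rot"]);save("w25f",im)
```

```text
t 28.18 pos [ 0.5343 -0.1399  0.1661] z [-0.001  0.    -1.   ] jaw -76.19 F [-0.5  0.4 -0.4] open 0.0718 q [-0.39 -0.07  1.85 -0.    1.37  0.94]
```

View pics/w25f.png

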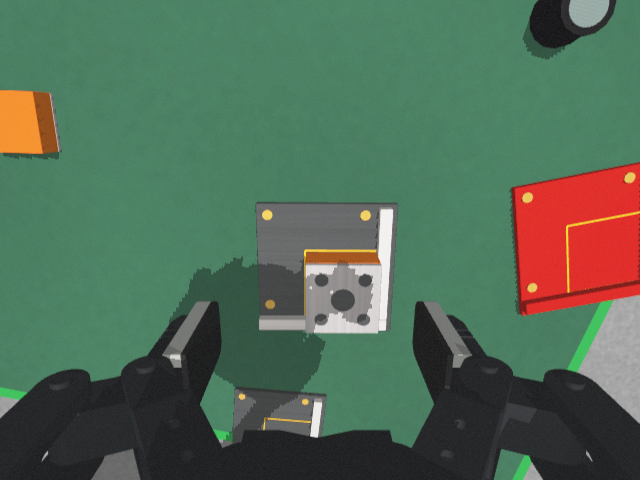

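View pics/w25.png

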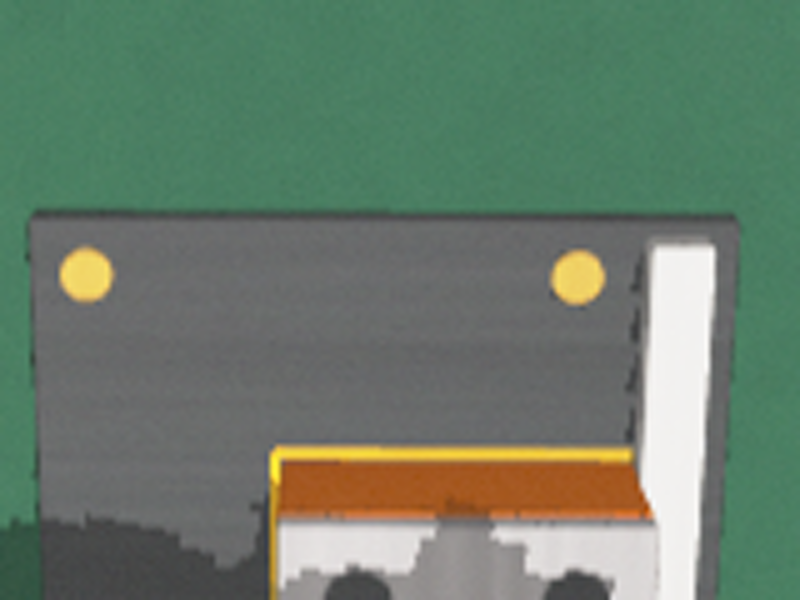

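Run:
```python
from h import *
d=np.load("w25.npz");im=d["im"];C=cam("wrist",dict(tool_pos=d["pos"],tool_rot=d["rot"]))
save("w25c",im,6,(290,240,400,340))
print("dimples",tostop(ray(C,[(321.3,280),(365.5,280.3),(321,320),(363.5,320)],.036)).tolist())
print("block lower far edge",tostop(ray(C,np.array([(279,460),(634,460)])/5.+[250,160],.006)).tolist())
print("plate dots/outline",tostop(ray(C,np.array([(272,449)])/5.+[250,160],.006)).tolist(),"plate TL",tostop(ray(C,np.array([(31,215)])/5.+[250,160],.006)).tolist(),"rail inner",tostop(ray(C,np.array([(650,243),(640,440)])/5.+[250,160],.014)).tolist())
im=get_image("scene");save("s25",im,6,(220,205,310,275))
```

```text
dimples [[-3.3, -4.1], [-3.1, 28.2], [29.3, -4.2], [29.3, 27.8]]
block lower far edge [[-14.7, -16.1], [-14.7, 40.3]]
plate dots/outline [[-16.5, -17.2]] plate TL [[-54.3, -53.8]] rail inner [[-51.7, 39.9], [-20.7, 39.8]]
```

View pics/w25c.png

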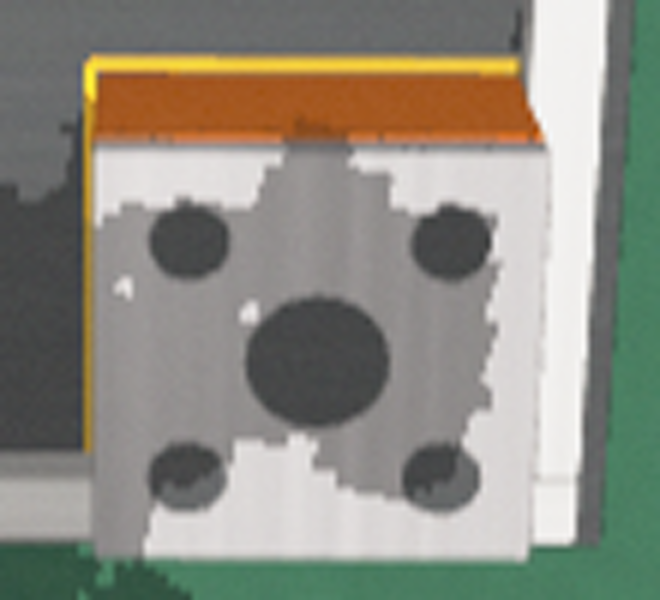

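View pics/s25.png

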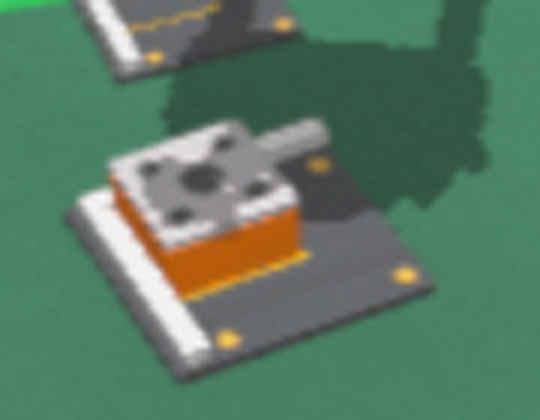

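The block reads centred at about (13.0, 12.0) mm in the stop frame against (12, 12), parallel to the outline. One gentle confirming nudge against the right rail, then done.

Run:
```python
from h import *
st();M=tool(-76.1,0);go(toworld((10,-55),.06),M);go(toworld((10,-55),.017),M)
```

```text
t 28.28 pos [ 0.5339 -0.1397  0.1653] z [-0.003  0.001 -1.   ] jaw -76.19 F [ 0.4 -0.2  1.1] open 0.0847 q [-0.39 -0.07  1.85 -0.    1.37  0.94]
turn [ 0.14  0.09 -0.09] shift [-0.0462  0.0538  0.1055]
turn [ 0.14  0.09 -0.09] shift [-0.0462  0.0537  0.1485]
```

Call:
jog_arm([
  [[0,0,0],[-0.02,0.02,0],0],
  [[0,0,0],[-0.046,0.045,0],0],
  [[0,0,0],[-0.046,0.054,0],0],
  [[0,0,0],[-0.046,0.054,0.0],0],
  [[0,0,0],[-0.046,0.054,0.0],0],
  [[0,0,0],[-0.046,0.054,0.03],0],
  [[0,0,0],[-0.046,0.054,0.06],0],
  [[0,0,0],[-0.046,0.054,0.09],0],
  [[0,0,0],[-0.046,0.054,0.12],0],
  [[0,0,0],[-0.046,0.054,0.14],0],
  [[0,0,0],[-0.046,0.054,0.148],0],
  [[0,0,0],[-0.046,0.054,0.148],0],
])

```text
t: 29.28
tool_pos: [0.4705, -0.1082, 0.0172]
tool_rot: [2.471, -1.938, -0.005]
contact_force: [0.4, 0.1, -0.1]
opening: -0.0001
```

Call:
jog_arm([
  [[0,0,0],[0.004,0,0],0],
  [[0,0,0],[0.009,0,0],0],
  [[0,0,0],[0.013,0,0],0],
  [[0,0,0],[0.016,0,0],0],
  [[0,0,0],[0.018,0,0],0],
  [[0,0,0],[0.0195,0,0],0],
  [[0,0,0],[0.0205,0,0],0],
  [[0,0,0],[0.0205,0,0],0],
])

```text
t: 29.95
tool_pos: [0.4765, -0.1285, 0.0198]
tool_rot: [-2.472, 1.938, -0.003]
contact_force: [0.1, 0.1, -0.1]
opening: 0.0001
```

Run:
```python
from h import *
o=st();print(tostop(o["tool_pos"]),o["contact_force"][:2]@ex,o["contact_force"][:2]@ey)
```

```text
t 29.95 pos [ 0.4765 -0.1285  0.0198] z [ 0.002 -0.001 -1.   ] jaw -76.2 F [ 0.1  0.1 -0.1] open 0.0001 q [-0.41 -0.02  2.07  0.    1.09  0.92]
[[  9.  -33.2]] -0.11638825362874021 -0.07498556770524943
```

Call:
jog_arm([
  [[0,0,0],[0.0006,0,0],0],
  [[0,0,0],[0.0012,0,0],0],
  [[0,0,0],[0.0018,0,0],0],
  [[0,0,0],[0.0022,0,0],0],
  [[0,0,0],[0.0022,0,0],0],
])

```text
t: 30.37
tool_pos: [0.477, -0.1305, 0.0196]
tool_rot: [-2.472, 1.938, -0.002]
contact_force: [0.0, -0.1, -0.3]
opening: 0.0002
```

Call:
jog_arm([
  [[0,0,0],[0.0004,0,0],0],
  [[0,0,0],[0.0008,0,0],0],
  [[0,0,0],[0.0008,0,0],0],
])

```text
t: 30.62
tool_pos: [0.4771, -0.1309, 0.0196]
tool_rot: [-2.472, 1.938, -0.001]
contact_force: [-0.4, 2.9, 2.0]
opening: -0.0003
```

Run:
```python
from h import *
o=st();print(tostop(o["tool_pos"]),o["contact_force"][:2]@ex,o["contact_force"][:2]@ey)
```

```text
t 30.62 pos [ 0.4771 -0.1309  0.0196] z [ 0.001  0.    -1.   ] jaw -76.2 F [-0.4  2.9  2. ] open -0.0003 q [-0.42 -0.02  2.07  0.    1.09  0.91]
[[  9.  -30.8]] -0.351553966848658 -2.9114567247957717
```

Call:
jog_arm([
  [[0,0,0],[0.0003,0,0],0],
  [[0,0,0],[0.0006,0,0],0],
  [[0,0,0],[0.0006,0,0],0],
])

```text
t: 30.87
tool_pos: [0.4771, -0.131, 0.0196]
tool_rot: [-2.471, 1.938, 0.001]
contact_force: [-1.1, 4.8, 2.2]
opening: 0.0
```

Call:
jog_arm([
  [[0,0,0],[-0.004,0,0],0],
  [[0,0,0],[-0.015,0,0],0],
  [[0,0,0],[-0.025,0,-0.02],0],
  [[0,0,0],[-0.025,-0.02,-0.06],0],
  [[0,0,0],[-0.02,-0.05,-0.1],0.0],
  [[0,0,0],[0.01,-0.07,-0.14],0.04],
  [[0,0,0],[0.025,-0.07,-0.16],0.08],
  [[0,0,0],[0.025,-0.07,-0.16],0.08],
  [[0,0,0],[0.025,-0.07,-0.16],0.08],
  [[0,0,0],[0.025,-0.07,-0.16],0.08],
  [[0,0,0],[0.025,-0.07,-0.16],0.08],
])

```text
t: 31.78
tool_pos: [0.5494, -0.1383, 0.1774]
tool_rot: [2.472, -1.937, -0.004]
contact_force: [-0.4, -0.4, -0.5]
opening: 0.0721
```

Run:
```python
from h import *
o=st();im=get_image("wrist");save("w26",im);np.savez("w26.npz",im=im,pos=o["tool_pos"],rot=o["tool_rot"]);save("w26c",im,6,(280,220,400,320));save("s26",get_image("scene"))
```

```text
t 31.78 pos [ 0.5494 -0.1383  0.1774] z [-0.002  0.001 -1.   ] jaw -76.17 F [-0.4 -0.4 -0.5] open 0.0721 q [-0.38 -0.05  1.8  -0.    1.39  0.95]
```

View pics/w26.png

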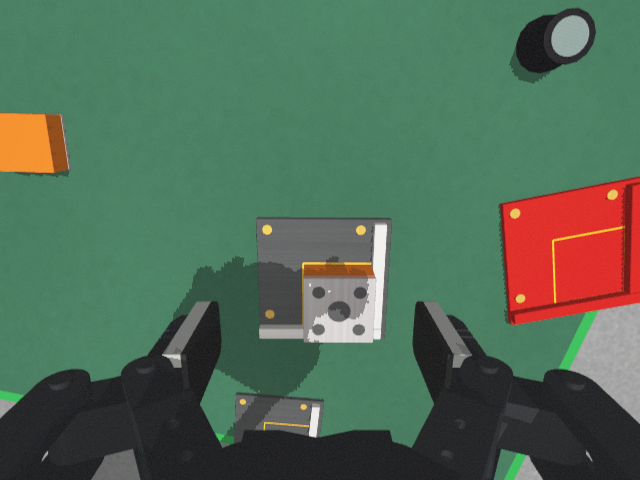

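View pics/w26c.png

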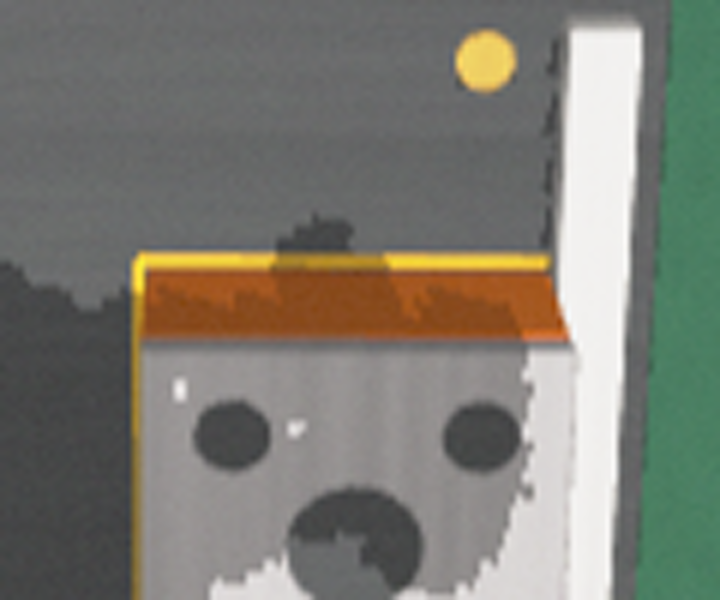

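View pics/s26.png

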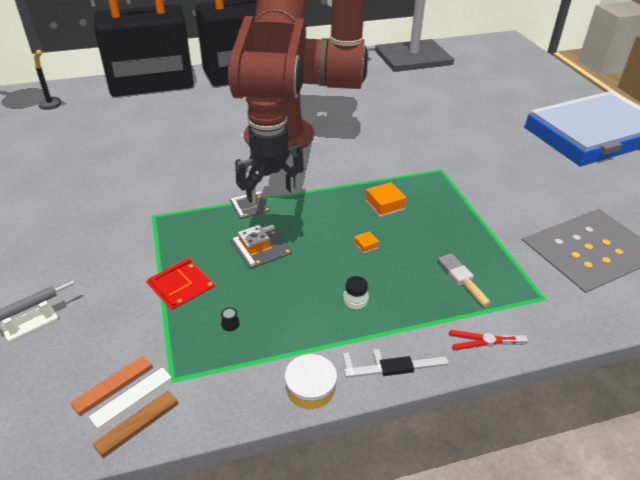

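The block sits square in the outline, steel up, with an even yellow border and no visible gap at the rails. The jar, loupe and brush are where they were, and the gripper is clear. Handing in.

Run:
```python
from h import *
print(job.finish_job());
```

```text
the job is handed in; nothing more can be done
None
```

I turned the 56 mm block over in two goes and handed the job in at about 32 s, well inside the 72 s limit. The hand-in reports no verdict.

- **First go:** I stood the block on an edge on the bench, let go, and confirmed in the pictures that it stayed standing.
- **Second go:** I took hold of it afresh, turned it the rest of the way and set it down on the stop plate. One grip in between was about 8 mm off, so I released the standing block and regripped before lifting.
- **Seating:** I pushed it slowly with closed fingers against both rails. Each push stopped at about 5–6 N with no further motion, and so did a final light nudge on the right rail.

**Last checks:**
- **Face:** the steel face is up, with all five dimples visible.
- **Position:** before the final nudge, the block's centre measured about (13.0, 12.0) mm in the stop frame, where the target is (12, 12). The 1 mm in x is within the camera's 2 mm calibration.
- **Square and snug:** the block is parallel to the outline and no gap shows at the right rail. The wrist view hides the near-rail gap, so there I relied on the push stopping firmly.
- **Surroundings:** the jar, loupe and brush look unmoved, and the gripper is clear of everything.

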